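# Swap the dose tins behind the coffee canisters

## Task

Change over the coffee dose tins: lift the tall round jar and the tall square canister out of the wooden rack and stand both on the cork mat, so that you can take the low round tin from between them and set it in the middle of the scale's round plate, and put the low six-sided tin from the counter in its emptied place in the middle of the rack. Only when both tins are in place, put the jar and the square canister back in the rack, each where it stood before. Keep all of them upright, and do not disturb the milk jug, the tamper or the cup.

Things in the scene. Friction and masses are not known exactly. Their poses are not given: they have to be found in the camera images.
- jar_mid (a point): Tall round coffee jar, loose: white ceramic with a flat wooden lid, diameter 52 mm, 102 mm tall, about 0.3 kg. At the start it stands in one end place of the rack (either end). The point is its centre, half-way up (51 mm above its foot); z is its upright axis.
- caddy_mid (a point): Tall square coffee canister, loose: painted grey metal, 46 mm by 46 mm (lid band 47.5 mm), 102 mm tall, about 0.3 kg, a thin round aluminium disc on its lid. At the start it stands in the other end place of the rack, its sides roughly parallel to the rack's walls. The point is its centre, half-way up (51 mm above its foot); x and y are square to its sides, z is up.
- round_tin_mid (a point): Low round dose tin, loose: solid-topped aluminium cylinder, thin grey disc on its lid, diameter 50 mm, 42 mm tall, about 0.12 kg. At the start in the rack's middle place between the tall ones, 12 mm from either, 11 mm from the walls, lid level with the walls: fingers fit beside it, along the rack's length, only when both are gone. The point is its centre, half-way up (21 mm above its foot).
- hex_tin_mid (a point): Low six-sided dose tin, loose: dark steel, regular hexagon 46 mm across the flats (lid band 47 mm; 53 mm across the corners), 42 mm tall, about 0.1 kg, a small brass dot on the lid. At the start it stands on the counter in front of the rack. The point is its centre, half-way up (21 mm above its foot); its x axis is square to one pair of flats, the other pairs lie at 60 and 120 degrees from it.
- rack: Fixed wooden rack, a straight channel open above and at both ends, 86 mm across (its x) by 200 mm long (its y). Floor 8 mm thick; two walls along the long sides, 7 mm thick, tops 50 mm above the counter, 72 mm apart inside. Three places in a row, at y = -63, 0 and +63 mm along it, each marked by a thin cork disc of diameter 47 mm on its floor. The origin is the centre of the underside, at the counter: it lies under the middle place.
- mat: The side area: fixed flat cork mat, 220 mm (its x) by 130 mm (its y), 5 mm thick, empty at the start, to the left or the right of the rack and nearer the robot. The origin is the centre of its underside, at the counter.
- scale: Fixed low kitchen scale, a white box 150 mm (its x) by 125 mm (its y), with a steel round plate of diameter 86 mm whose flat top is 24 mm above the counter, and a thin dark display strip on the side towards the robot; on the other side of the rack from the mat. The origin lies at the counter, exactly under the centre of the round plate (the box reaches 87 mm to -x and 63 mm to +x of it).
- jug: Bystander, loose: steel milk jug, diameter 82 mm, 92 mm tall, with a handle on its +y side reaching 69 mm from its axis. Behind the mat or the scale. Leave alone. The origin is the centre of its foot.
- tamper: Bystander, loose: coffee tamper, steel foot of diameter 58 mm and a dark wooden grip above, 86 mm tall, standing upright on the opposite side from the jug. Leave alone. The origin is the centre of its foot.
- cup: Bystander, loose: white ceramic espresso cup, rim diameter 62 mm, 55 mm tall, with a handle on its +y side; stands beside the six-sided tin, about 125 to 165 mm to the left of the robot's centre line. Leave alone. The origin is the centre of its foot.
Things that resemble listed ones, but are neither listed nor needed, are in the scene too. What is shaped like the part that bears jar_mid but pink is not meant. Leave any green look-alike of the part that bears hex_tin_mid alone.

How it is judged (in metres and radians):
On the way, in this order (a step that is already met when the one before it is completed fails the run):
1. the tall jar and the square canister both stand released on the cork mat (x of jar_mid in the frame of mat between -0.112 and 0.112 m and y of jar_mid in the frame of mat between -0.067 and 0.067 m and z of jar_mid in the frame of mat between 0.048 and 0.064 m and linear speed of each of jar, caddy below 0.02 m/s and contact force between each of jar, caddy and the fingers below 0.05 N and angle between each of jar_mid, caddy_mid's own z axis and vertical below 0.1 rad and x of caddy_mid in the frame of mat between -0.112 and 0.112 m and y of caddy_mid in the frame of mat between -0.067 and 0.067 m and z of caddy_mid in the frame of mat between 0.048 and 0.064 m), for 0.2 s.
2. with both still on the mat, the round tin stands on the scale's plate and the six-sided tin in the middle of the rack, released (all of step 1 and horizontal distance between round_tin_mid and scale below 0.015 m and z of round_tin_mid in the frame of scale between 0.038 and 0.052 m and linear speed of each of round_tin, hex_tin below 0.02 m/s and contact force between each of round_tin, hex_tin and the fingers below 0.05 N and angle between each of round_tin_mid, hex_tin_mid's own z axis and vertical below 0.1 rad and horizontal distance between hex_tin_mid and rack below 0.015 m and z of hex_tin_mid in the frame of rack between 0.023 and 0.035 m), for 0.2 s.
At the end, for the whole second after the job is handed in: The round tin stands on the scale within 15 mm of the plate's centre; the six-sided tin stands on the rack's floor within 15 mm of the middle place; the jar and the square canister stand in the rack within 15 mm of where each stood at the start; all upright (within 0.1 rad), released and at rest (horizontal distance between round_tin_mid and scale below 0.015 m and z of round_tin_mid in the frame of scale between 0.038 and 0.052 m and linear speed of each of round_tin, hex_tin, jar, caddy below 0.02 m/s and contact force between each of round_tin, hex_tin, jar, caddy and the fingers below 0.05 N and angle between each of round_tin_mid, hex_tin_mid, jar_mid, caddy_mid's own z axis and vertical below 0.1 rad and horizontal distance between hex_tin_mid and rack below 0.015 m and z of hex_tin_mid in the frame of rack between 0.023 and 0.035 m and distance of each of jar_mid, caddy_mid from where it was at the start of the episode below 0.015 m); the robot touches nothing.
It fails at once if the jar, the square canister or one of the tins is tipped beyond 0.5 rad (angle between any of jar_mid, caddy_mid, round_tin_mid, hex_tin_mid's own z axis and vertical above 0.5 rad).
It fails at once if the milk jug is moved more than 30 mm or knocked over (distance of jug from where it was at the start of the episode above 0.03 m or angle between jug's own z axis and vertical above 0.5 rad).
It fails at once if the tamper is moved more than 30 mm or knocked over (distance of tamper from where it was at the start of the episode above 0.03 m or angle between tamper's own z axis and vertical above 0.5 rad).
It fails at once if the cup is moved more than 30 mm or knocked over (distance of cup from where it was at the start of the episode above 0.03 m or angle between cup's own z axis and vertical above 0.5 rad).
It also fails if it takes over 136 s, if anything falls off the work surface, if the arm or the gripper's body presses on something with over 40 N, if the wrist force passes 120 N, or if a joint passes its speed limit or range.

## Robot

A 6-joint arm with a two-finger parallel gripper is mounted at the origin on the work surface. World frame = base frame: x ahead of the robot, y to its left, z up, the work surface at z = 0. Lengths are in m, angles in degrees, forces in N, time in s.
With the tool pointing down it reaches from about 0.35 to 0.875 m from the base axis. Payload 4.2 kg.
Tool frame: the origin (TCP) lies midway between the tips of the shut fingers; the grasp point (between the pads) lies 19 mm behind it; z points along the fingers, y is the direction in which the jaws open and shut (so a half turn about z gives the same grasp; the last joint's range is limited). The gripper opens to 87 mm and grips with 3 to 60 N. Pads are 19 mm wide; open, the fingers measure 117 mm over their backs; the gripper's body (75 mm by 190 mm) begins 51 mm behind the grasp point.
Start: joints at [-50.042, 22.042, 0.453, 0, -68.411, -14.817], TCP at [0.266, -0.566, 0.223] pointing down, gripper open.
Joint ranges: [-179.83, 179.83], [-69.29, 118.12], [-61.27, 80.66], [-181.25, 117.63], [-171.15, -9.14], [-177.46, 177.46]. Speed limits (degrees/s): [159.86, 159.86, 180, 180, 180, 180].

## Interface

Orientations are given as a 3x3 rotation matrix whose columns are the frame's x, y, z axes.
In Python, from station import sense, capture, finish_job gives the robot as it stands. The module is installed in compiled form; this text tells all that it offers.
- The arm moves only by the shell command python3 -m jog 'ROWS' [OPENING]. ROWS is JSON, a list of rows, each a list of 6 numbers: the shift along the tool's x, y, z in cm, then the turn, a rotation vector about the tool's x, y, z in degrees. In form: [[dx, dy, dz, wx, wy, wz], ...]. A call has exactly 5 rows; each row shifts and turns the commanded pose from where the row before left it, along the tool's axes as they then stand; what a row does not reach is not made up. A row lasts 1/12 s, in which the tool goes at most 41.7 mm and 7.16 degrees, less where a joint would pass 70% of its speed; a pose out of reach is approached as far as the arm can. A call is refused whole if a number of a shift passes 4.17 or a number of a turn 7.16, either way. A call with a gripper value outside its range is refused whole. OPENING is the finger opening in cm, from 0 to 8.7, set as the call begins (- or left out, the last holds). The fingers move at their own pace and stop on an object; the grip force is fixed at half the most. Time passes only in rows, so rows that do not move let the fingers close, or fill a call up. It gives the time, the measured TCP pose, the force and the opening at its end, in the units of the state.
- sense(): the state, without advancing time (a new reading comes with each control period).
- capture(name): name is "scene" or "top"; returns a dict with "frame" (480x640x3 uint8, red, green, blue), "fx", "fy", "cx", "cy" (pixels), "dist" ([k1, k2, p1, p2, k3] as OpenCV has them; the pictures are not rectified), "world_to_cam" (4x4, takes a point from world to camera coordinates). Camera axes: x right, y up, looking along -z (the intrinsics and any distortion apply to the point x, -y, -z); pixel columns grow to the right and rows downward; lengths in m; the calibration is good to about 2 mm. A picture is of the moment at which its call begins. There is no depth.
- finish_job(): hands the job in, once; it reports no verdict.
The state is a dict: "time_s": time; "joints": joint angles; "joint_velocities": joint speeds; "effort": joint torques, N m; "tcp_pos": TCP position; "ee_rot": TCP orientation; "wrist_force": force on the tool from outside, world axes, zero at the start; "moment": the same for the moment, N m; "gripper_width": opening from 0.0 (shut) to 1.0 (fully open).
Only numpy, scipy, OpenCV 4.12 (cv2) and the standard library are available. Lean on these libraries where they do the work, as an engineer would, in place of code of your own. Each camera call takes 0.05 s, during which the arm holds its last target.

## Working session

There is one attempt and no reset: what is moved stays moved. The work goes in short steps, Python scripts to look and compute and a shell command to move; the robot and the scene stay as the last step left them, time stands still between calls to the robot, and variables do not carry over. Pictures are saved under pics/ and viewed, and the job is handed in when it is done.

```bash
mkdir -p pics && ls
python3 - <<'E'
from station import sense,capture
import cv2,json
print(sense())
for n in("scene","top"):
    c=capture(n); cv2.imwrite(f"pics/{n}0.png",c["frame"][:,:,::-1])
    print(n,{k:(v if k!="frame" else 0) for k,v in c.items()})
E
```

```text
pics
{'time_s': 0.0, 'joints': array([-5.00420949e+01,  2.20903529e+01,  3.80044369e-01, -2.79650852e-02,
       -6.84109919e+01, -1.48173523e+01]), 'joint_velocities': array([ 0.02702719,  0.09071669,  0.04599109,  0.01822442,  0.0124514 ,
       -0.01925258]), 'effort': array([-3.11727399e-04, -3.90665781e+01,  1.87403476e+01,  4.21981484e+00,
        1.09933061e-02, -1.88323520e-04]), 'tcp_pos': array([ 0.26529192, -0.56524075,  0.22146836]), 'ee_rot': array([[-9.05344766e-01, -4.24676148e-01, -1.01174395e-03],
       [-4.24677341e-01,  9.05342748e-01,  1.91422243e-03],
       [ 1.03050441e-04,  2.16269599e-03, -9.99997656e-01]]), 'wrist_force': array([-0.3872422 , -0.4739913 , -0.24019578]), 'moment': array([-0.02291912, -0.00504419,  0.00282405]), 'gripper_width': 0.9982392827542356}
scene {'frame': 0, 'fx': 463.9733423006142, 'fy': 463.9733423006142, 'cx': 321.3426473563116, 'cy': 240.0382929903179, 'dist': array([-0.00970082,  0.        ,  0.        ,  0.        ,  0.        ]), 'world_to_cam': array([[-0.6283351 ,  0.77775652, -0.01702315,  0.33103939],
       [-0.59248836, -0.46425068,  0.65835314,  0.27263602],
       [ 0.50413544,  0.4237524 ,  0.75251669, -1.35356713],
       [ 0.        ,  0.        ,  0.        ,  1.        ]])}
top {'frame': 0, 'fx': 525.7693007405671, 'fy': 525.7693007405671, 'cx': 315.74820516694524, 'cy': 235.4142018319655, 'dist': array([0.04107825, 0.        , 0.        , 0.        , 0.        ]), 'world_to_cam': array([[ 0.01088603, -0.99957335, -0.02710376,  0.01536903],
       [ 0.99766918,  0.00903131,  0.06763616, -0.56042918],
       [-0.06736252, -0.02777687,  0.99734184, -0.95397888],
       [ 0.        ,  0.        ,  0.        ,  1.        ]])}
```

View pics/scene0.png

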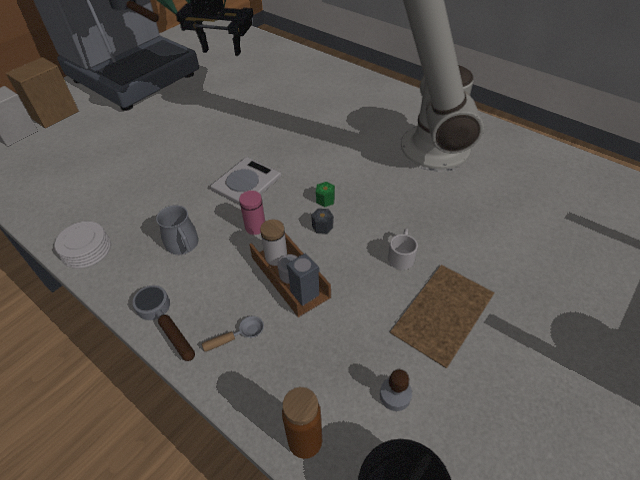

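View pics/top0.png

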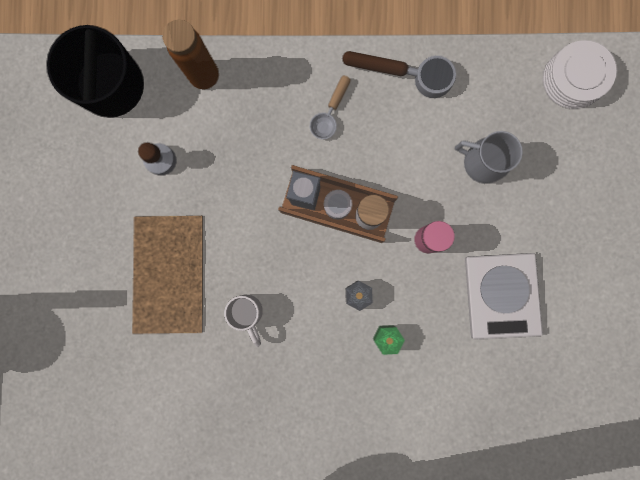

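The scene picture shows the rack at (290,275), jar (274,240), caddy (303,280), and the pink jar at (252,213). The top view shows the caddy (303,188), round tin (338,204), jar (374,210), pink jar (437,237) close to the rack's end, hex tin (360,295), green tin (389,340), mat (168,275), scale plate (505,290), cup (242,313) and tamper (157,157). Next I'll zoom in and measure.

```bash
cat > h.py <<'E'
import numpy as np,cv2
from station import sense,capture
def grab(n):
    c=capture(n); c["K"]=np.array([[c["fx"],0,c["cx"]],[0,c["fy"],c["cy"]],[0,0,1]]); return c
def ray(c,uv):
    p=cv2.undistortPoints(np.array(uv,float).reshape(-1,1,2),c["K"],np.array(c["dist"])).reshape(-1,2)
    T=c["world_to_cam"];R=T[:3,:3];o=-R.T@T[:3,3]
    d=np.c_[p[:,0],-p[:,1],-np.ones(len(p))]@R
    return o,d
def plane(c,uv,z):
    o,d=ray(c,uv); return o+d*((z-o[2])/d[:,2])[:,None]
def proj(c,P):
    T=c["world_to_cam"];q=np.atleast_2d(P)@T[:3,:3].T+T[:3,3]
    q=q*[1,-1,-1]
    return cv2.projectPoints(q.reshape(-1,1,3),np.zeros(3),np.zeros(3),c["K"],np.array(c["dist"]))[0].reshape(-1,2)
def crop(c,x0,y0,w,h,s,fn):
    f=c["frame"][y0:y0+h,x0:x0+w,::-1]; cv2.imwrite(fn,cv2.resize(f,None,fx=s,fy=s,interpolation=cv2.INTER_CUBIC))
E
python3 - <<'E'
from h import *
t=grab("top");s=grab("scene")
crop(t,270,155,140,100,5,"pics/t_rack.png")
crop(t,320,260,110,110,5,"pics/t_hex.png")
crop(s,230,180,120,140,4,"pics/s_rack.png")
E
```

```text
(no output)
```

View pics/t_rack.png

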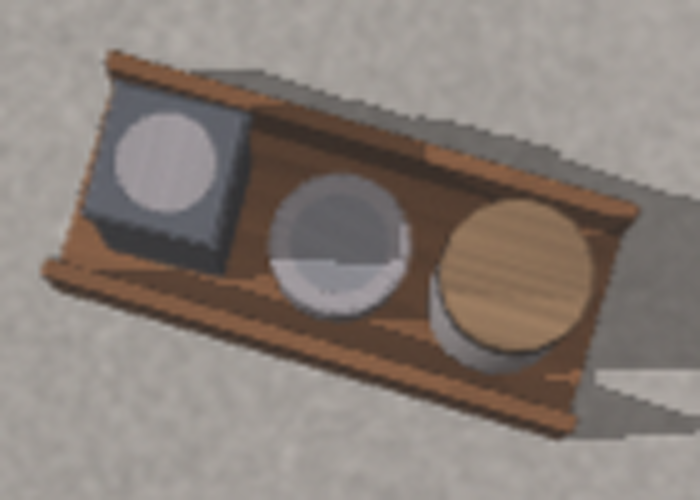

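View pics/t_hex.png

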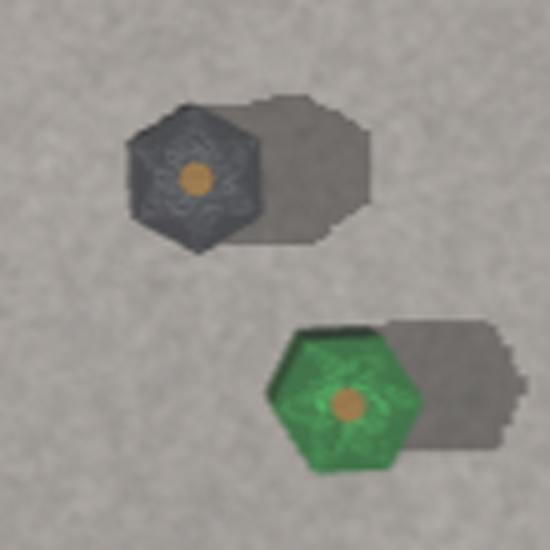

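View pics/s_rack.png

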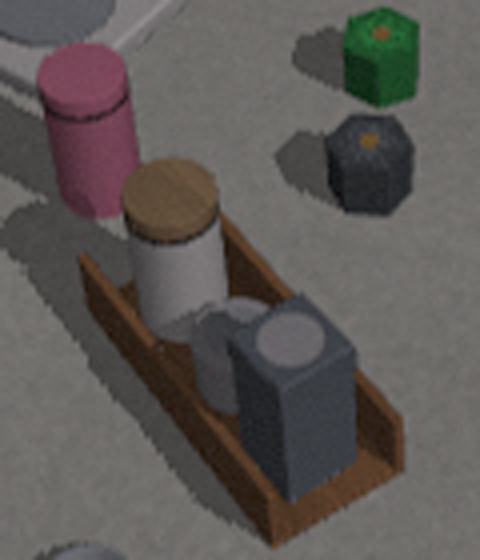

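Run:
```python
from h import *
np.set_printoptions(precision=4,suppress=True)
t=grab("top"); s=grab("scene")
f=lambda x,y,x0,y0,k=5:((x+.5)/k-.5+x0,(y+.5)/k-.5+y0)
R=[f(*p,270,155) for p in[(110,50),(638,207),(577,420),(45,262)]]
P=plane(t,R,.05); print("rack corners\n",P,"\nmean",P.mean(0))
print("sides",[np.linalg.norm(P[i]-P[(i+1)%4]) for i in range(4)])
a=P[0]-P[1]; b=P[3]-P[2]; print("ydir ang",np.degrees(np.arctan2(a[1],a[0])),np.degrees(np.arctan2(b[1],b[0])))
for n,p,z in[("jarlid",(517,276),.110),("caddydisc",(165,162),.110),("rtin",(340,245),.050)]:
    print(n,plane(t,[f(*p,270,155)],z))
cx=[(110,80),(252,113),(228,222),(82,212)]
print("hexdot",plane(t,[f(197,180,320,260)],.042),"greendot",plane(t,[f(348,405,320,260)],.042))
hx=plane(t,[f(x,y,320,260) for x,y in[(193,103),(262,143),(260,214),(198,254),(130,215),(127,142)]],.042);print(hx)
h=hx-hx.mean(0);print(hx.mean(0),np.degrees(np.arctan2(h[:,1],h[:,0])),np.linalg.norm(h,axis=1))
# scene jar lid & disc, triangulate w/ top
fs=lambda x,y:f(x,y,230,180,4)
for n,ps,pt in[("jar",fs(171,198),f(517,276,270,155)),("disc",fs(290,340),f(165,162,270,155)),("hexdot",fs(370,140),f(197,180,320,260)),("green",fs(382,33),f(348,405,320,260))]:
    o1,d1=ray(t,[pt]);o2,d2=ray(s,[ps]);d1=d1[0];d2=d2[0]
    A=np.c_[d1,-d2];k=np.linalg.lstsq(A,o2-o1,rcond=None)[0];q1=o1+k[0]*d1;q2=o2+k[1]*d2
    print(n,(q1+q2)/2,"gap",np.linalg.norm(q1-q2))
# masks mat & scale plate
hsv=cv2.cvtColor(t["frame"],cv2.COLOR_RGB2HSV)
m=np.zeros(hsv.shape[:2],np.uint8);m[200:350,120:215]=(hsv[200:350,120:215,1]>80)*255
c=max(cv2.findContours(m,0,2)[0],key=cv2.contourArea);r=cv2.minAreaRect(c)
B=plane(t,cv2.boxPoints(r),.005);print("mat",B,B.mean(0))
for n,p,z in[("cup",(242,313),.055),("tamper",(150,153),.086),("jug",(501,153),.092),("pink",(437,237),.1),("plate",(505.5,289.5),.024)]:print(n,plane(t,[p],z))
crop(t,455,240,100,110,5,"pics/t_scale.png")
crop(t,110,130,180,230,3,"pics/t_mat.png")
```

```text
rack corners
 [[ 0.6862  0.0652  0.05  ]
 [ 0.6303 -0.1251  0.05  ]
 [ 0.5536 -0.1035  0.05  ]
 [ 0.6089  0.0876  0.05  ]] 
mean [ 0.6197 -0.019   0.05  ]
sides [np.float64(0.19836073887363911), np.float64(0.07964593810032297), np.float64(0.1989741921315658), np.float64(0.08050462811242058)]
ydir ang 73.62158640727955 73.87022096325863
jarlid [[ 0.598  -0.0772  0.11  ]]
caddydisc [[0.6359 0.0415 0.11  ]]
rtin [[ 0.6158 -0.0186  0.05  ]]
hexdot [[ 0.4515 -0.0582  0.042 ]] greendot [[ 0.373  -0.1119  0.042 ]]
[[ 0.479  -0.0567  0.042 ]
 [ 0.465  -0.0813  0.042 ]
 [ 0.4398 -0.0807  0.042 ]
 [ 0.4253 -0.0587  0.042 ]
 [ 0.4388 -0.0344  0.042 ]
 [ 0.4648 -0.0331  0.042 ]]
[ 0.4521 -0.0575  0.042 ] [   1.7607  -61.6119 -117.9537 -177.422   119.9104   62.5443] [0.0269 0.0271 0.0263 0.0268 0.0267 0.0274]
jar [ 0.5982 -0.0771  0.1058] gap 0.0010318023744769133
disc [0.6357 0.0412 0.1121] gap 0.0005975916102248484
hexdot [ 0.4515 -0.0579  0.0443] gap 0.0005685034792473445
green [ 0.3731 -0.1114  0.0445] gap 0.0007734404087648114
mat [[0.5949 0.3675 0.005 ]
 [0.596  0.2387 0.005 ]
 [0.3793 0.2329 0.005 ]
 [0.378  0.3595 0.005 ]] [0.487  0.2996 0.005 ]
cup [[0.4191 0.1489 0.055 ]]
tamper [[0.6975 0.3105 0.086 ]]
jug [[ 0.6989 -0.2952  0.092 ]]
pink [[ 0.554  -0.1854  0.1   ]]
plate [[ 0.4654 -0.3221  0.024 ]]
```

View pics/t_scale.png

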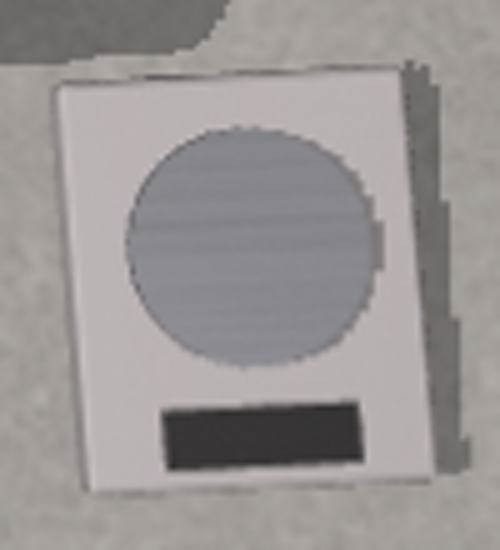

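View pics/t_mat.png

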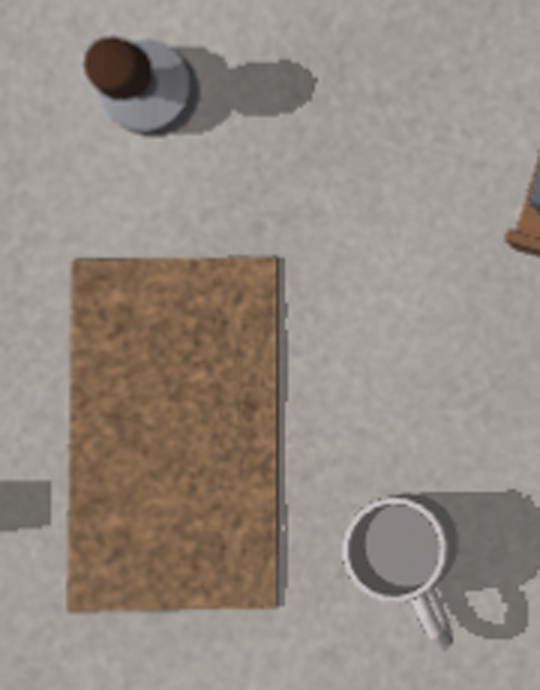

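Measurements hold up. Jar to caddy is 0.1245 m against a nominal 0.126, and the heights agree. The rack is centred at about (0.6165,-0.018) with its long axis at about 73.5°. The tall pieces are gripped across the walls, above them, with the jaws at 163.5°. First I turn the tool.

```bash
cat > go.py <<'E'
import sys;from station import sense;import numpy as np
s=sense();R=s["ee_rot"];p=s["tcp_pos"];a=sys.argv
yaw=np.degrees(np.arctan2(R[1,1],R[0,1]))
print("t %.1f p"%s["time_s"],p.round(4),"yaw %.2f"%yaw,"tilt",R[:2,2].round(4),"w %.3f"%s["gripper_width"],"F",s["wrist_force"].round(1),"j",s["joints"].round(0))
if len(a)>3:
    d=np.array([float(v) for v in a[1:4]])-p
    print("tool shift cm",(R.T@d*100).round(2))
if len(a)>4: print("wz",-round((float(a[4])-yaw+90)%180-90,2))
E
python3 -m jog '[[0,0,0,0,0,-6.9],[0,0,0,0,0,-6.9],[0,0,0,0,0,-6.9],[0,0,0,0,0,-6.9],[0,0,0,0,0,-6.9]]' 8.7
python3 -m jog '[[0,0,0,0,0,-6.9],[0,0,0,0,0,-6.9],[0,0,0,0,0,0],[0,0,0,0,0,0],[0,0,0,0,0,0]]'
python3 go.py 0.598 -0.077 0.20 163.5
```

```text
time_s: 0.72
tcp_pos: [0.2655, -0.5657, 0.2224]
ee_rot: [[-0.5, -0.866, -0.0], [-0.866, 0.5, 0.0], [-0.0, 0.0, -1.0]]
wrist_force: [-0.3, 0.1, -0.1]
gripper_width: 1.0
time_s: 1.13
tcp_pos: [0.2655, -0.5657, 0.2225]
ee_rot: [[-0.287, -0.958, -0.0], [-0.958, 0.287, 0.0], [-0.0, 0.0, -1.0]]
wrist_force: [0.6, -0.1, -0.0]
gripper_width: 1.001
t 1.1 p [ 0.2655 -0.5657  0.2225] yaw 163.29 tilt [-0.      0.0001] w 1.001 F [ 0.6 -0.1 -0. ] j [-50.  22.   0.  -0. -68.  33.]
tool shift cm [-56.37 -17.79   2.26]
wz -0.21
```

```bash
python3 -m jog '[[-1.5,-0.5,0,0,0,0],[-3,-0.95,0,0,0,-0.2],[-3.5,-1.1,0,0,0,0],[-3.5,-1.1,0,0,0,0],[-3.5,-1.1,0,0,0,0]]' >/dev/null
python3 -m jog '[[-3.5,-1.1,0,0,0,0],[-3.5,-1.1,0,0,0,0],[-3.5,-1.1,0,0,0,0],[-3.5,-1.1,0,0,0,0],[-3.5,-1.1,0,0,0,0]]'>/dev/null
python3 -m jog '[[-3.5,-1.1,0,0,0,0],[-3.5,-1.1,0,0,0,0],[-3.5,-1.1,0,0,0,0],[-3.5,-1.1,0,0,0,0],[-3.5,-1.1,0,0,0,0]]'>/dev/null
python3 -m jog '[[-3.5,-1.1,0,0,0,0],[-1.5,-0.5,0,0,0,0],[0,0,0,0,0,0],[0,0,0,0,0,0],[0,0,0,0,0,0]]'
python3 go.py 0.598 -0.077 0.064 163.5
```

```text
time_s: 2.8
tcp_pos: [0.5864, -0.0877, 0.2225]
ee_rot: [[-0.283, -0.959, -0.001], [-0.959, 0.283, -0.0], [0.0, 0.001, -1.0]]
wrist_force: [-0.8, -0.2, -0.7]
gripper_width: 1.003
t 2.8 p [ 0.5864 -0.0877  0.2225] yaw 163.56 tilt [-0.0008 -0.0001] w 1.003 F [-0.8 -0.2 -0.7] j [  7.  19.  -4.   0. -67. -24.]
tool shift cm [-1.36 -0.82 15.84]
wz 0.06
```

```bash
python3 -m jog '[[-0.7,-0.4,1,0,0,0],[-0.7,-0.4,2,0,0,0],[0,0,2,0,0,0],[0,0,1.5,0,0,0],[0,0,0,0,0,0]]' >/dev/null
python3 go.py 0.598 -0.077 0.064 163.5
python3 - <<'E'
from h import *
t=grab("top");s=grab("scene")
a=cv2.resize(t["frame"][130:280,250:430],None,fx=2.2,fy=2.2);b=cv2.resize(s["frame"][150:300,200:380],None,fx=2.2,fy=2.2)
cv2.imwrite("pics/pre.png",np.hstack([a,b])[:,:,::-1])
E
```

```text
t 3.2 p [ 0.5958 -0.0766  0.1533] yaw 163.49 tilt [-0.008   0.0003] w 1.001 F [-0.5  0.3 -0.3] j [  8.  23.  -8.  -0. -59. -25.]
tool shift cm [-0.04 -0.29  8.92]
wz -0.01
```

View pics/pre.png

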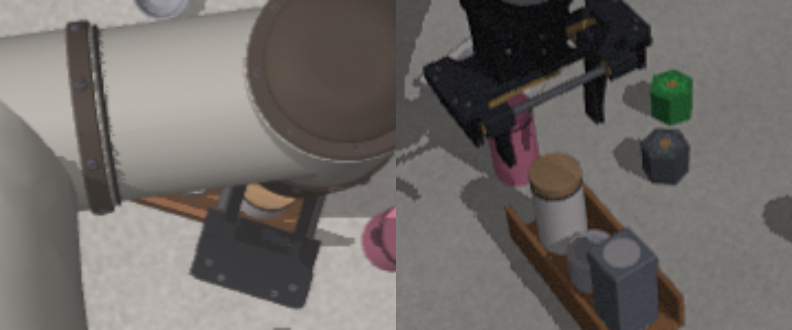

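The open fingers straddle the jar's lid (left panel near (270,190)), well clear of the pink jar. I'm descending and closing.

```bash
python3 -m jog '[[0,0,1.9,0,0,0],[0,0,2,0,0,0],[0,0,2,0,0,0],[0,0,1.5,0,0,0],[0,0,1,0,0,0]]' >/dev/null
python3 -m jog '[[0,0,0.5,0,0,0],[0,0,0,0,0,0],[0,0,0,0,0,0],[0,0,0,0,0,0],[0,0,0,0,0,0]]' >/dev/null; python3 go.py 0.598 -0.077 0.064 163.5
python3 -m jog '[[0,0,0,0,0,0],[0,0,0,0,0,0],[0,0,0,0,0,0],[0,0,0,0,0,0],[0,0,0,0,0,0]]' 3
python3 -m jog '[[0,0,0,0,0,0],[0,0,0,0,0,0],[0,0,0,0,0,0],[0,0,0,0,0,0],[0,0,0,0,0,0]]' 
python3 go.py
```

```text
t 4.2 p [ 0.5995 -0.0758  0.0698] yaw 163.65 tilt [0.0024 0.0001] w 1.000 F [-0.4  0.4  0.5] j [  8.  28. -14.   0. -48. -24.]
tool shift cm [0.16 0.11 0.58]
wz 0.15
time_s: 4.57
tcp_pos: [0.5987, -0.0758, 0.0686]
ee_rot: [[-0.282, -0.96, 0.0], [-0.96, 0.282, -0.0], [-0.0, -0.0, -1.0]]
wrist_force: [-0.4, 0.1, 0.1]
gripper_width: 0.706
time_s: 4.98
tcp_pos: [0.5988, -0.0758, 0.0685]
ee_rot: [[-0.282, -0.96, 0.0], [-0.96, 0.282, 0.0], [-0.0, -0.0, -1.0]]
wrist_force: [1.4, 0.5, -1.1]
gripper_width: 0.593
t 5.0 p [ 0.5988 -0.0758  0.0685] yaw 163.64 tilt [0.0002 0.    ] w 0.593 F [ 1.4  0.5 -1.1] j [  8.  28. -14.   0. -48. -24.]
```

```bash
python3 -m jog '[[0,0,-0.5,0,0,0],[0,0,-1.5,0,0,0],[0,0,-2,0,0,0],[0,0,-2.5,0,0,0],[0,0,-2.5,0,0,0]]'
python3 -m jog '[[0,0,-2,0,0,0],[0,0,-1,0,0,0],[0,0,0,0,0,0],[0,0,0,0,0,0],[0,0,0,0,0,0]]'
python3 go.py 0.43 0.30 0.0675 163.6
```

```text
time_s: 5.4
tcp_pos: [0.5973, -0.0758, 0.1583]
ee_rot: [[-0.282, -0.959, -0.004], [-0.959, 0.282, 0.0], [0.001, 0.004, -1.0]]
wrist_force: [1.2, 0.8, -3.0]
gripper_width: 0.593
time_s: 5.82
tcp_pos: [0.5972, -0.0757, 0.1864]
ee_rot: [[-0.282, -0.959, -0.004], [-0.959, 0.282, 0.0], [0.001, 0.004, -1.0]]
wrist_force: [-0.1, -0.0, -4.1]
gripper_width: 0.594
t 5.8 p [ 0.5972 -0.0757  0.1864] yaw 163.61 tilt [-0.0043  0.0004] w 0.594 F [-0.1 -0.  -4.1] j [  8.  21.  -6.  -0. -63. -24.]
tool shift cm [-31.33  26.59  11.98]
wz 0.01
```

```bash
python3 -m jog '[[-1.2,1.0,0,0,0,0],[-2.4,2.05,0,0,0,0],[-2.4,2.05,0,0,0,0],[-2.4,2.05,0,0,0,0],[-2.4,2.05,0,0,0,0]]' >/dev/null
python3 -m jog '[[-2.4,2.05,0,0,0,0],[-2.4,2.05,0,0,0,0],[-2.4,2.05,0,0,0,0],[-2.4,2.05,0,0,0,0],[-2.4,2.05,0,0,0,0]]' >/dev/null
python3 -m jog '[[-2.4,2.05,0,0,0,0],[-2.4,2.05,0,0,0,0],[-2.4,2.05,0,0,0,0],[-1.2,1.0,0,0,0,0],[0,0,0,0,0,0]]'
python3 -m jog '[[0,0,1,0,0,0],[0,0,2,0,0,0],[0,0,2,0,0,0],[0,0,2,0,0,0],[0,0,1,0,0,0]]'
python3 go.py 0.43 0.30 0.0675 163.6
```

```text
time_s: 7.07
tcp_pos: [0.4297, 0.3007, 0.1868]
ee_rot: [[-0.278, -0.961, -0.002], [-0.961, 0.278, -0.001], [0.002, 0.002, -1.0]]
wrist_force: [0.0, -0.2, -3.2]
gripper_width: 0.591
time_s: 7.48
tcp_pos: [0.4298, 0.2954, 0.1046]
ee_rot: [[-0.284, -0.959, -0.005], [-0.959, 0.284, -0.005], [0.006, 0.004, -1.0]]
wrist_force: [-0.5, -0.0, -3.9]
gripper_width: 0.589
t 7.5 p [0.4298 0.2954 0.1046] yaw 163.50 tilt [-0.0052 -0.0052] w 0.589 F [-0.5 -0.  -3.9] j [ 52.  19. -23.  -0. -48. -69.]
tool shift cm [-0.47  0.1   3.71]
wz -0.1
```

```bash
python3 -m jog '[[0,0,1.3,0,0,0],[0,0,1.2,0,0,0],[0,0,0.7,0,0,0],[0,0,0.3,0,0,0],[0,0,0,0,0,0]]'
python3 -m jog '[[0,0,0.1,0,0,0],[0,0,0.1,0,0,0],[0,0,0,0,0,0],[0,0,0,0,0,0],[0,0,0,0,0,0]]'
```

```text
time_s: 7.9
tcp_pos: [0.4313, 0.2977, 0.0727]
ee_rot: [[-0.282, -0.959, -0.001], [-0.959, 0.282, -0.002], [0.002, 0.001, -1.0]]
wrist_force: [0.7, 0.9, -3.2]
gripper_width: 0.591
time_s: 8.32
tcp_pos: [0.4314, 0.2987, 0.0719]
ee_rot: [[-0.282, -0.96, 0.001], [-0.96, 0.282, 0.001], [-0.001, -0.0, -1.0]]
wrist_force: [-0.0, 0.3, -3.2]
gripper_width: 0.59
```

```bash
python3 -m jog '[[0,0,0.15,0,0,0],[0,0,0.15,0,0,0],[0,0,0.1,0,0,0],[0,0,0,0,0,0],[0,0,0,0,0,0]]'
python3 -m jog '[[0,0,0.1,0,0,0],[0,0,0.1,0,0,0],[0,0,0,0,0,0],[0,0,0,0,0,0],[0,0,0,0,0,0]]'
```

```text
time_s: 8.73
tcp_pos: [0.4313, 0.2984, 0.0674]
ee_rot: [[-0.282, -0.96, -0.0], [-0.96, 0.282, -0.0], [0.0, 0.0, -1.0]]
wrist_force: [-0.5, -0.1, -3.2]
gripper_width: 0.588
time_s: 9.15
tcp_pos: [0.4313, 0.2985, 0.0655]
ee_rot: [[-0.282, -0.96, 0.0], [-0.96, 0.282, 0.0], [-0.0, -0.0, -1.0]]
wrist_force: [-0.6, -0.4, -3.5]
gripper_width: 0.586
```

```bash
python3 -m jog '[[0,0,0.1,0,0,0],[0,0,0,0,0,0],[0,0,0,0,0,0],[0,0,0,0,0,0],[0,0,0,0,0,0]]'
python3 -m jog '[[0,0,0.1,0,0,0],[0,0,0,0,0,0],[0,0,0,0,0,0],[0,0,0,0,0,0],[0,0,0,0,0,0]]'
python3 - <<'E'
from h import *
t=grab("top");s=grab("scene")
b=cv2.resize(s["frame"][200:400,340:540],None,fx=3,fy=3)
cv2.imwrite("pics/mat1.png",b[:,:,::-1])
E
```

```text
time_s: 9.57
tcp_pos: [0.4314, 0.2986, 0.0655]
ee_rot: [[-0.281, -0.96, 0.0], [-0.96, 0.281, 0.0], [-0.0, -0.0, -1.0]]
wrist_force: [-2.7, -0.1, 4.6]
gripper_width: 0.59
time_s: 9.98
tcp_pos: [0.4315, 0.2986, 0.0654]
ee_rot: [[-0.281, -0.96, 0.001], [-0.96, 0.281, 0.0], [-0.0, -0.001, -1.0]]
wrist_force: [-3.5, -2.4, 11.4]
gripper_width: 0.591
```

View pics/mat1.png

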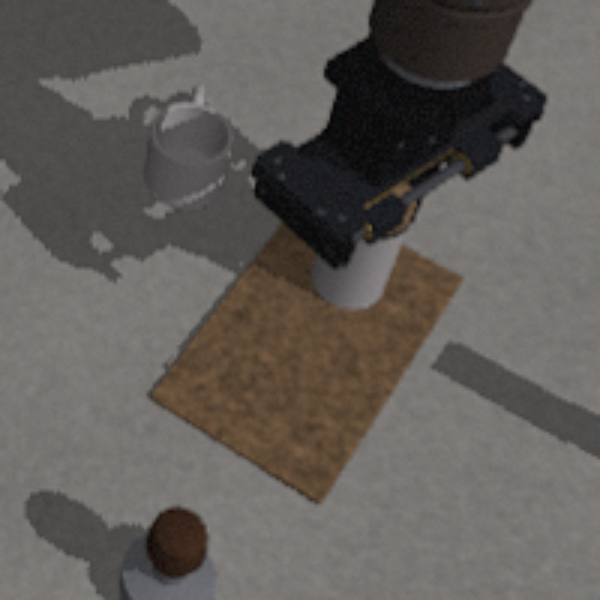

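The jar stands on the mat around picture (350,290) and made contact at exactly the predicted height. I'm releasing and going for the canister.

```bash
python3 -m jog '[[0,0,-0.15,0,0,0],[0,0,0,0,0,0],[0,0,0,0,0,0],[0,0,0,0,0,0],[0,0,0,0,0,0]]' 8.7
python3 -m jog '[[0,0,0,0,0,0],[0,0,-0.5,0,0,0],[0,0,-1.5,0,0,0],[0,0,-3,0,0,0],[0,0,-3,0,0,0]]'
python3 -m jog '[[0,0,-2,0,0,0],[0,0,-1,0,0,0],[0,0,0,0,0,0],[0,0,0,0,0,0],[0,0,0,0,0,0]]'
python3 go.py 0.636 0.0415 0.0675 163.6
```

```text
time_s: 10.5
tcp_pos: [0.4314, 0.2985, 0.0648]
ee_rot: [[-0.282, -0.96, -0.0], [-0.96, 0.282, -0.0], [0.0, -0.0, -1.0]]
wrist_force: [-0.5, -0.2, 0.8]
gripper_width: 0.885
time_s: 10.92
tcp_pos: [0.4308, 0.2978, 0.1453]
ee_rot: [[-0.282, -0.96, -0.002], [-0.96, 0.282, -0.002], [0.003, 0.001, -1.0]]
wrist_force: [0.6, -0.0, 1.1]
gripper_width: 0.995
time_s: 11.33
tcp_pos: [0.4305, 0.2977, 0.1734]
ee_rot: [[-0.282, -0.959, -0.003], [-0.959, 0.282, -0.002], [0.003, 0.002, -1.0]]
wrist_force: [-0.4, -0.6, -0.5]
gripper_width: 1.001
t 11.3 p [0.4305 0.2977 0.1734] yaw 163.62 tilt [-0.0025 -0.0022] w 1.001 F [-0.4 -0.6 -0.5] j [ 52.  15. -18.  -0. -58. -69.]
tool shift cm [ 18.75 -26.96  10.59]
wz 0.02
```

Run:
```python
from h import *
t=grab("top"); crop(t,280,160,60,60,10,"pics/cad.png")
crop(t,110,190,180,170,4,"pics/mat2.png")
```

```text
(no output)
```

View pics/cad.png

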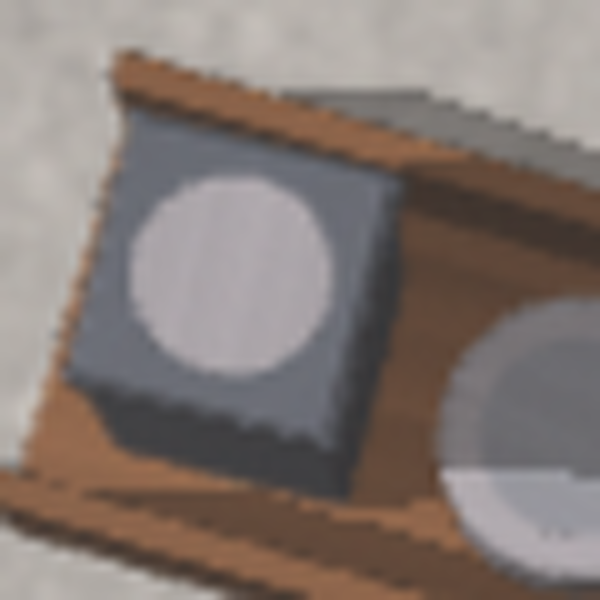

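View pics/mat2.png

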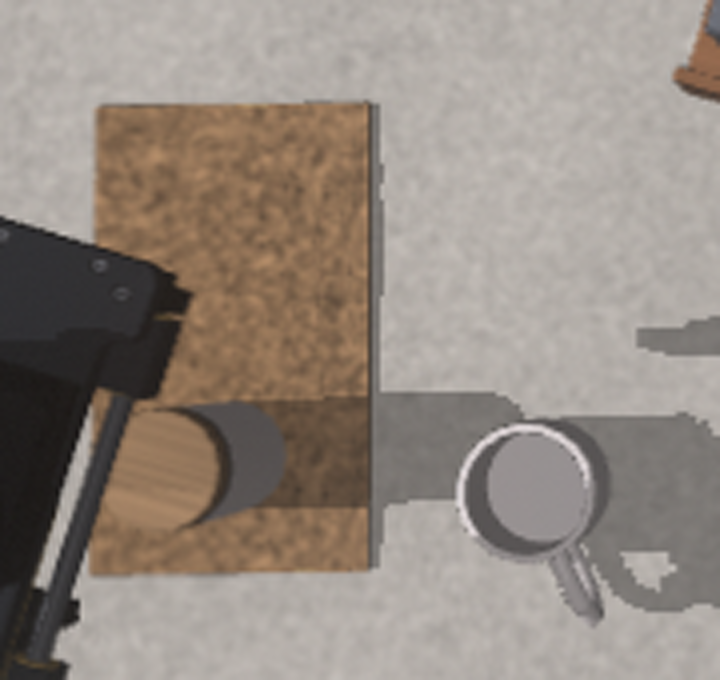

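The canister sits turned by about 3° from the rack, so its jaw yaw is about 166.5°. The jar stands on the mat at crop (160,470).

```bash
python3 -m jog '[[0.78,-1.12,0,0,0,0],[1.56,-2.25,0,0,0,0],[1.56,-2.25,0,0,0,0],[1.56,-2.25,0,0,0,0],[1.56,-2.25,0,0,0,0]]' >/dev/null
python3 -m jog '[[1.56,-2.25,0,0,0,0],[1.56,-2.25,0,0,0,0],[1.56,-2.25,0,0,0,0],[1.56,-2.25,0,0,0,0],[1.56,-2.25,0,0,0,0]]' >/dev/null
python3 -m jog '[[1.56,-2.25,0,0,0,0],[1.56,-2.25,0,0,0,0],[0.78,-1.12,0,0,0,0],[0,0,0,0,0,-3],[0,0,0,0,0,0]]' >/dev/null
python3 -m jog '[[0,0,0,0,0,0],[0,0,1,0,0,0],[0,0,1,0,0,0],[0,0,0,0,0,0],[0,0,0,0,0,0]]' >/dev/null
python3 go.py 0.636 0.0415 0.0675 166.5
```

```text
t 13.1 p [0.6366 0.0431 0.1537] yaw 166.67 tilt [-0.0028 -0.0007] w 0.997 F [ 0.2 -0.1  0. ] j [ 18.  26.  -3.  -0. -61. -32.]
tool shift cm [ 0.16 -0.    8.62]
wz 0.17
```

```bash
python3 -m jog '[[0.15,0,1.5,0,0,0],[0,0,2,0,0,0],[0,0,2,0,0,0],[0,0,1.5,0,0,0],[0,0,1,0,0,0]]' >/dev/null
python3 -m jog '[[0,0,0.4,0,0,0],[0,0,0,0,0,0],[0,0,0,0,0,0],[0,0,0,0,0,0],[0,0,0,0,0,0]]' >/dev/null; python3 go.py 0.636 0.0415 0.068 166.5
python3 -m jog '[[0,0,0,0,0,0],[0,0,0,0,0,0],[0,0,0,0,0,0],[0,0,0,0,0,0],[0,0,0,0,0,0]]' 3
python3 -m jog '[[0,0,0,0,0,0],[0,0,0,0,0,0],[0,0,0,0,0,0],[0,0,0,0,0,0],[0,0,0,0,0,0]]' 
python3 go.py
```

```text
t 13.9 p [0.638  0.0416 0.0723] yaw 166.65 tilt [0.0022 0.0005] w 0.999 F [-0.1 -0.5 -0. ] j [ 18.  31.  -8.   0. -51. -32.]
tool shift cm [0.05 0.19 0.43]
wz 0.15
time_s: 14.3
tcp_pos: [0.6372, 0.0414, 0.0711]
ee_rot: [[-0.231, -0.973, 0.0], [-0.973, 0.231, 0.0], [-0.0, -0.0, -1.0]]
wrist_force: [0.1, 1.4, 0.0]
gripper_width: 0.709
time_s: 14.72
tcp_pos: [0.6369, 0.0414, 0.0709]
ee_rot: [[-0.231, -0.973, -0.001], [-0.973, 0.231, -0.0], [0.0, 0.001, -1.0]]
wrist_force: [-0.3, -0.5, 1.3]
gripper_width: 0.529
t 14.7 p [0.6369 0.0414 0.0709] yaw 166.64 tilt [-0.0007 -0.0001] w 0.529 F [-0.3 -0.5  1.3] j [ 18.  31.  -8.  -0. -51. -32.]
```

```bash
python3 -m jog '[[0,0,0,0,0,0],[0,0,-1,0,0,0],[0,0,-2,0,0,0],[0,0,-2.5,0,0,0],[0,0,-2.5,0,0,0]]'
python3 -m jog '[[0,0,-2.5,0,0,0],[0,0,-1.5,0,0,0],[0,0,0,0,0,0],[0,0,0,0,0,0],[0,0,0,0,0,0]]'
python3 go.py 0.54 0.30 0.07 166.6
```

```text
time_s: 15.13
tcp_pos: [0.6366, 0.0412, 0.1513]
ee_rot: [[-0.231, -0.973, -0.002], [-0.973, 0.231, -0.0], [0.001, 0.002, -1.0]]
wrist_force: [0.6, 0.6, -3.5]
gripper_width: 0.526
time_s: 15.55
tcp_pos: [0.636, 0.0413, 0.1893]
ee_rot: [[-0.232, -0.973, -0.003], [-0.973, 0.232, 0.0], [0.001, 0.003, -1.0]]
wrist_force: [0.4, 0.1, -4.3]
gripper_width: 0.526
t 15.6 p [0.636  0.0413 0.1893] yaw 166.61 tilt [-0.0033  0.    ] w 0.526 F [ 0.4  0.1 -4.3] j [ 18.  25.  -0.  -0. -65. -32.]
tool shift cm [-22.95  15.29  11.96]
wz 0.01
```

```bash
python3 -m jog '[[-1.27,0.85,0,0,0,0],[-2.55,1.7,0,0,0,0],[-2.55,1.7,0,0,0,0],[-2.55,1.7,0,0,0,0],[-2.55,1.7,0,0,0,0]]' >/dev/null
python3 -m jog '[[-2.55,1.7,0,0,0,0],[-2.55,1.7,0,0,0,0],[-2.55,1.7,0,0,0,0],[-2.55,1.7,0,0,0,0],[-1.27,0.85,0,0,0,0]]' >/dev/null
python3 -m jog '[[0,0,0,0,0,0],[0,0,1.5,0,0,0],[0,0,2,0,0,0],[0,0,2.5,0,0,0],[0,0,2,0,0,0]]' >/dev/null
python3 -m jog '[[0,0,2,0,0,0],[0,0,1,0,0,0],[0,0,0.4,0,0,0],[0,0,0,0,0,0],[0,0,0,0,0,0]]'
python3 go.py 0.54 0.30 0.068 166.6
```

```text
time_s: 17.22
tcp_pos: [0.542, 0.3001, 0.0778]
ee_rot: [[-0.231, -0.973, 0.001], [-0.973, 0.231, 0.0], [-0.001, -0.001, -1.0]]
wrist_force: [0.3, 1.4, -1.9]
gripper_width: 0.531
t 17.2 p [0.542  0.3001 0.0778] yaw 166.64 tilt [0.0011 0.0004] w 0.531 F [ 0.3  1.4 -1.9] j [ 44.  29. -11.   0. -50. -57.]
tool shift cm [0.05 0.2  0.97]
wz 0.04
```

```bash
python3 -m jog '[[0,0,0.3,0,0,0],[0,0,0.2,0,0,0],[0,0,0.1,0,0,0],[0,0,0,0,0,0],[0,0,0,0,0,0]]'
python3 -m jog '[[0,0,0.15,0,0,0],[0,0,0.1,0,0,0],[0,0,0,0,0,0],[0,0,0,0,0,0],[0,0,0,0,0,0]]'
```

```text
time_s: 17.63
tcp_pos: [0.5414, 0.3, 0.0713]
ee_rot: [[-0.231, -0.973, 0.0], [-0.973, 0.231, 0.0], [-0.0, -0.0, -1.0]]
wrist_force: [0.3, 0.3, -3.3]
gripper_width: 0.526
time_s: 18.05
tcp_pos: [0.5414, 0.2999, 0.0685]
ee_rot: [[-0.231, -0.973, -0.0], [-0.973, 0.231, -0.0], [0.0, 0.0, -1.0]]
wrist_force: [-0.2, 0.1, -2.7]
gripper_width: 0.527
```

```bash
python3 -m jog '[[0,0,0.1,0,0,0],[0,0,0,0,0,0],[0,0,0,0,0,0],[0,0,0,0,0,0],[0,0,0,0,0,0]]'
python3 -m jog '[[0,0,0.1,0,0,0],[0,0,0,0,0,0],[0,0,0,0,0,0],[0,0,0,0,0,0],[0,0,0,0,0,0]]'
```

```text
time_s: 18.47
tcp_pos: [0.5416, 0.3001, 0.0679]
ee_rot: [[-0.231, -0.973, 0.001], [-0.973, 0.231, 0.0], [-0.001, -0.0, -1.0]]
wrist_force: [-0.1, 0.4, -0.4]
gripper_width: 0.526
time_s: 18.88
tcp_pos: [0.5415, 0.3002, 0.0679]
ee_rot: [[-0.231, -0.973, 0.001], [-0.973, 0.231, 0.0], [-0.001, -0.001, -1.0]]
wrist_force: [-2.9, -0.0, 5.3]
gripper_width: 0.524
```

Contact came at the predicted height (0.0679). The canister grasp point on the mat is (0.5415,0.300,0.0679). Releasing.

```bash
python3 -m jog '[[0,0,-0.1,0,0,0],[0,0,0,0,0,0],[0,0,0,0,0,0],[0,0,0,0,0,0],[0,0,0,0,0,0]]' 8.7 >/dev/null
python3 -m jog '[[0,0,0,0,0,0],[0,0,-0.5,0,0,0],[0,0,-1.5,0,0,0],[0,0,-3,0,0,0],[0,0,-3,0,0,0]]' >/dev/null
python3 -m jog '[[0,0,-2,0,0,0],[0,0,-1,0,0,0],[0,0,0,0,0,0],[0,0,0,0,0,0],[0,0,0,0,0,0]]'
python3 - <<'E'
from h import *
t=grab("top");s=grab("scene")
a=cv2.resize(t["frame"][150:350,110:430],None,fx=2.5,fy=2.5);b=s["frame"]
crop(t,280,160,110,90,7,"pics/rack2.png")
cv2.imwrite("pics/m3.png",a[:,:,::-1]);cv2.imwrite("pics/m3s.png",b[:,:,::-1])
E
python3 go.py 0.616 -0.0185 0.10 73.5
```

```text
time_s: 20.13
tcp_pos: [0.5404, 0.2993, 0.1756]
ee_rot: [[-0.231, -0.973, -0.003], [-0.973, 0.231, -0.002], [0.002, 0.003, -1.0]]
wrist_force: [-0.1, -0.7, 0.0]
gripper_width: 0.996
t 20.2 p [0.5406 0.2993 0.1755] yaw 166.63 tilt [-0.003  -0.0023] w 1.006 F [ 0.5 -0.5  1.1] j [ 44.  23.  -4.  -0. -62. -57.]
tool shift cm [ 29.15 -14.7    7.6 ]
wz -86.87
```

View pics/m3s.png

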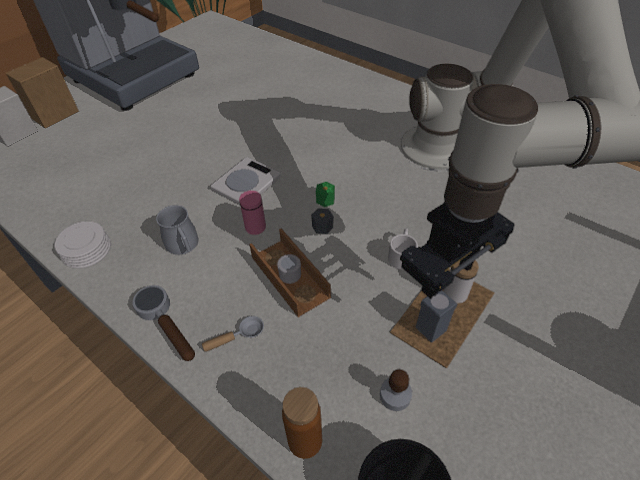

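View pics/rack2.png

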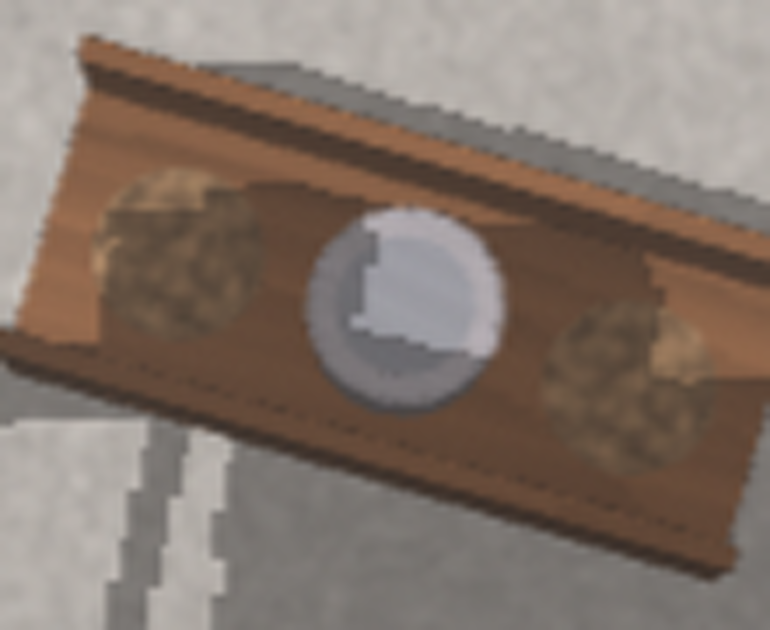

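Both stand on the mat: canister at (435,315), jar at (462,282). The middle tin and the two cork discs are clear in the rack crop at (405,310), (181,253) and (630,388).

```bash
python3 - <<'E'
from h import *
t=grab("top")
f=lambda x,y:((x+.5)/7-.5+280,(y+.5)/7-.5+160)
D=plane(t,[f(181,253),f(630,388)],.008);print(D,D.mean(0),np.linalg.norm(D[0]-D[1]),np.degrees(np.arctan2(*(D[0]-D[1])[[1,0]])))
print("tin",plane(t,[f(407,309)],.05))
E
python3 -m jog '[[0,0,0,0,0,-7.1],[0,0,0,0,0,-7.1],[0,0,0,0,0,-7.1],[0,0,0,0,0,-7.1],[0,0,0,0,0,-7.1]]' >/dev/null
python3 -m jog '[[0,0,0,0,0,-7.1],[0,0,0,0,0,-7.1],[0,0,0,0,0,-7.1],[0,0,0,0,0,-7.1],[0,0,0,0,0,-7.1]]' >/dev/null
python3 -m jog '[[0,0,0,0,0,-7.1],[0,0,0,0,0,-7.1],[0,0,0,0,0,-1.7],[0,0,0,0,0,0],[0,0,0,0,0,0]]'
python3 go.py 0.616 -0.0185 0.10 73.5
```

```text
[[ 0.6357277   0.04151657  0.008     ]
 [ 0.60019741 -0.07905478  0.008     ]] [ 0.61796256 -0.01876911  0.008     ] 0.1256974629664126 73.58066810562792
tin [[ 0.61561917 -0.01876741  0.05      ]]
time_s: 21.53
tcp_pos: [0.5411, 0.2997, 0.1767]
ee_rot: [[0.959, -0.284, -0.001], [-0.284, -0.959, -0.001], [-0.001, 0.001, -1.0]]
wrist_force: [-0.2, 0.7, -0.2]
gripper_width: 0.999
t 21.5 p [0.5411 0.2997 0.1767] yaw -106.53 tilt [-0.0012 -0.001 ] w 0.999 F [-0.2  0.7 -0.2] j [ 44.  23.  -4.  -0. -62.  30.]
tool shift cm [16.24 28.37  7.69]
wz -0.03
```

```bash
python3 -m jog '[[0.68,1.18,0,0,0,0],[1.35,2.36,0,0,0,0],[1.35,2.36,0,0,0,0],[1.35,2.36,0,0,0,0],[1.35,2.36,0,0,0,0]]' >/dev/null
python3 -m jog '[[1.35,2.36,0,0,0,0],[1.35,2.36,0,0,0,0],[1.35,2.36,0,0,0,0],[1.35,2.36,0,0,0,0],[1.35,2.36,0,0,0,0]]' >/dev/null
python3 -m jog '[[1.35,2.36,0,0,0,0],[1.35,2.36,0,0,0,0],[0.68,1.18,0,0,0,0],[0,0,0,0,0,0],[0,0,0,0,0,0]]' >/dev/null
python3 -m jog '[[0,0,1.5,0,0,0],[0,0,2.5,0,0,0],[0,0,2.5,0,0,0],[0,0,1.5,0,0,0],[0,0,0,0,0,0]]' >/dev/null
python3 -m jog '[[0,0,0,0,0,0],[0,0,0,0,0,0],[0,0,0,0,0,0],[0,0,0,0,0,0],[0,0,0,0,0,0]]' >/dev/null
python3 go.py 0.6165 -0.0187 0.022 73.5
python3 - <<'E'
from h import *
s=grab("scene")
b=cv2.resize(s["frame"][190:330,210:370],None,fx=4,fy=4)
cv2.imwrite("pics/r4.png",b[:,:,::-1])
E
```

```text
t 23.6 p [ 0.6171 -0.0174  0.0987] yaw -106.45 tilt [0.002  0.0004] w 1.001 F [-0.2 -0.5 -0.1] j [ 13.  28. -10.   0. -52.  60.]
tool shift cm [-0.04  0.15  7.67]
wz 0.05
```

View pics/r4.png

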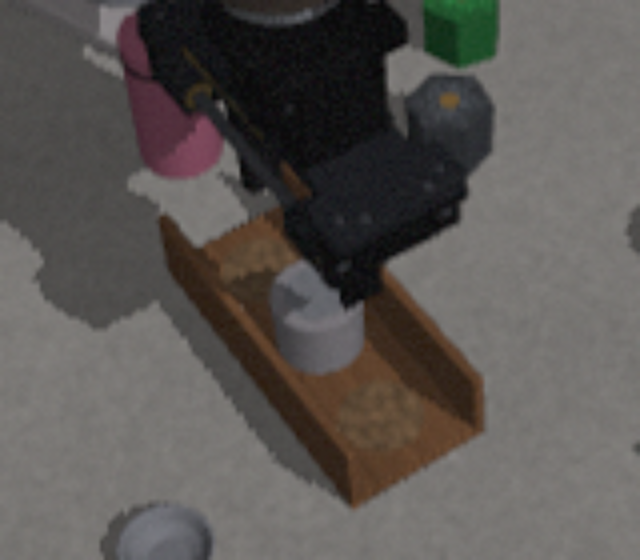

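The gripper straddles the tin along the rack and is centred between the walls. The pink jar is about 55 mm beyond the body's end. Descending.

```bash
python3 -m jog '[[0,0.15,1,0,0,0],[0,0,2,0,0,0],[0,0,2,0,0,0],[0,0,1.2,0,0,0],[0,0,0.7,0,0,0]]'
python3 -m jog '[[0,0,0.3,0,0,0],[0,0,0,0,0,0],[0,0,0,0,0,0],[0,0,0,0,0,0],[0,0,0,0,0,0]]'
python3 go.py 0.6165 -0.0187 0.022 73.5
```

```text
time_s: 24.08
tcp_pos: [0.6148, -0.0194, 0.0262]
ee_rot: [[0.959, -0.284, -0.004], [-0.284, -0.959, -0.001], [-0.003, 0.002, -1.0]]
wrist_force: [-1.0, -0.3, 0.3]
gripper_width: 0.997
time_s: 24.5
tcp_pos: [0.6169, -0.0189, 0.0266]
ee_rot: [[0.959, -0.283, 0.002], [-0.283, -0.959, 0.0], [0.002, -0.001, -1.0]]
wrist_force: [-0.8, 0.2, 0.3]
gripper_width: 0.995
t 24.5 p [ 0.6169 -0.0189  0.0266] yaw -106.45 tilt [0.002  0.0004] w 0.995 F [-0.8  0.2  0.3] j [ 13.  32. -14.   0. -44.  60.]
tool shift cm [-0.04 -0.01  0.46]
wz 0.05
```

```bash
python3 -m jog '[[0,0,0.2,0,0,0],[0,0,0.2,0,0,0],[0,0,0,0,0,0],[0,0,0,0,0,0],[0,0,0,0,0,0]]' 4
python3 -m jog '[[0,0,0,0,0,0],[0,0,0,0,0,0],[0,0,0,0,0,0],[0,0,0,0,0,0],[0,0,0,0,0,0]]' 3
python3 -m jog '[[0,0,0,0,0,0],[0,0,-0.3,0,0,0],[0,0,-0.7,0,0,0],[0,0,-1.5,0,0,0],[0,0,-1.5,0,0,0]]'
```

```text
time_s: 24.92
tcp_pos: [0.6162, -0.019, 0.0215]
ee_rot: [[0.959, -0.283, -0.0], [-0.283, -0.959, -0.0], [-0.0, 0.0, -1.0]]
wrist_force: [0.5, 0.2, 0.5]
gripper_width: 0.707
time_s: 25.33
tcp_pos: [0.6162, -0.019, 0.0216]
ee_rot: [[0.959, -0.283, 0.0], [-0.283, -0.959, -0.0], [0.0, -0.0, -1.0]]
wrist_force: [0.5, -0.2, 0.5]
gripper_width: 0.565
time_s: 25.75
tcp_pos: [0.6156, -0.0191, 0.0617]
ee_rot: [[0.959, -0.283, -0.002], [-0.283, -0.959, -0.0], [-0.002, 0.001, -1.0]]
wrist_force: [1.0, 0.1, -1.2]
gripper_width: 0.569
```

```bash
python3 -m jog '[[0,0,-2.5,0,0,0],[0,0,-3,0,0,0],[0,0,-3,0,0,0],[0,0,-2,0,0,0],[0,0,-0.8,0,0,0]]'
python3 go.py 0.466 -0.3215 0.0385 73.5
```

```text
time_s: 26.17
tcp_pos: [0.618, -0.0189, 0.1793]
ee_rot: [[0.959, -0.283, 0.008], [-0.283, -0.959, 0.001], [0.007, -0.003, -1.0]]
wrist_force: [0.8, -0.3, -0.3]
gripper_width: 0.57
t 26.2 p [ 0.618  -0.0189  0.1793] yaw -106.43 tilt [0.0076 0.0008] w 0.570 F [ 0.8 -0.3 -0.3] j [ 13.  23.  -5.   0. -62.  60.]
tool shift cm [-6.12 33.37 13.93]
wz 0.07
```

```bash
python3 -m jog '[[-0.25,1.39,0,0,0,0],[-0.5,2.78,0,0,0,0],[-0.5,2.78,0,0,0,0],[-0.5,2.78,0,0,0,0],[-0.5,2.78,0,0,0,0]]' >/dev/null
python3 -m jog '[[-0.5,2.78,0,0,0,0],[-0.5,2.78,0,0,0,0],[-0.5,2.78,0,0,0,0],[-0.5,2.78,0,0,0,0],[-0.5,2.78,0,0,0,0]]' >/dev/null
python3 -m jog '[[-0.5,2.78,0,0,0,0],[-0.5,2.78,0,0,0,0],[-0.25,1.39,0,0,0,0],[0,0,0,0,0,0],[0,0,0,0,0,0]]' >/dev/null
python3 -m jog '[[0,0,1.5,0,0,0],[0,0,2.5,0,0,0],[0,0,2.5,0,0,0],[0,0,1.5,0,0,0],[0,0,0,0,0,0]]' >/dev/null
python3 -m jog '[[0,0,0,0,0,0],[0,0,0,0,0,0],[0,0,0,0,0,0],[0,0,0,0,0,0],[0,0,0,0,0,0]]' >/dev/null
python3 go.py 0.466 -0.3215 0.0385 73.5
python3 - <<'E'
from h import *
s=grab("scene")
b=cv2.resize(s["frame"][110:260,190:350],None,fx=4,fy=4)
cv2.imwrite("pics/r5.png",b[:,:,::-1])
E
```

```text
t 28.2 p [ 0.4647 -0.3221  0.0956] yaw -106.45 tilt [ 0.0019 -0.0007] w 0.566 F [-0.6  0.  -1.3] j [-18.  23. -18.   0. -49.  92.]
tool shift cm [ 0.1  -0.09  5.71]
wz 0.05
```

View pics/r5.png

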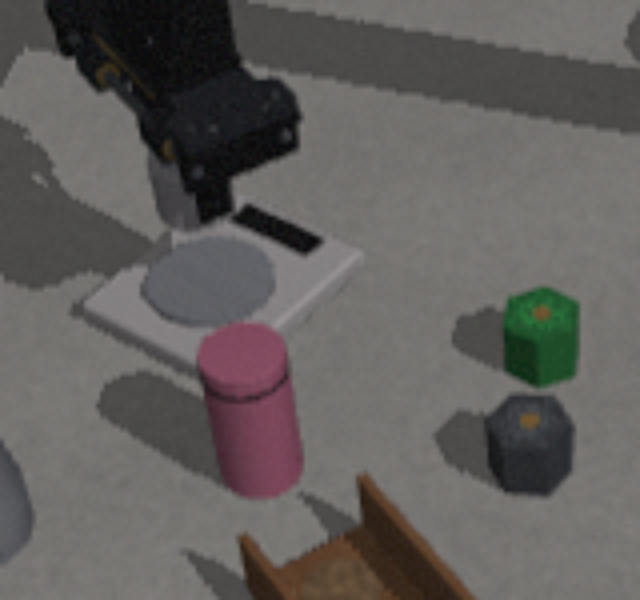

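```bash
python3 - <<'E'
from h import *
s=grab("scene")
print(plane(s,[((208.5)/4-.5+190,(281.5)/4-.5+110)],.024))
E
python3 -m jog '[[0.1,-0.05,1.5,0,0,0],[0,0,2,0,0,0],[0,0,1,0,0,0],[0,0,0.5,0,0,0],[0,0,0,0,0,0]]' 
python3 -m jog '[[0,0,0.2,0,0,0],[0,0,0,0,0,0],[0,0,0,0,0,0],[0,0,0,0,0,0],[0,0,0,0,0,0]]'
```

```text
[[ 0.46744639 -0.3205682   0.024     ]]
time_s: 28.77
tcp_pos: [0.4645, -0.3216, 0.0434]
ee_rot: [[0.959, -0.283, -0.003], [-0.283, -0.959, 0.001], [-0.003, -0.0, -1.0]]
wrist_force: [0.0, -0.2, -1.6]
gripper_width: 0.568
time_s: 29.18
tcp_pos: [0.4655, -0.3219, 0.0431]
ee_rot: [[0.959, -0.283, 0.001], [-0.283, -0.959, -0.0], [0.001, 0.0, -1.0]]
wrist_force: [-1.9, 0.3, -1.2]
gripper_width: 0.565
```

```bash
python3 -m jog '[[0,0,0.15,0,0,0],[0,0,0.15,0,0,0],[0,0,0,0,0,0],[0,0,0,0,0,0],[0,0,0,0,0,0]]' 
python3 -m jog '[[0,0,0.15,0,0,0],[0,0,0,0,0,0],[0,0,0,0,0,0],[0,0,0,0,0,0],[0,0,0,0,0,0]]'
python3 -m jog '[[0,0,0.1,0,0,0],[0,0,0,0,0,0],[0,0,0,0,0,0],[0,0,0,0,0,0],[0,0,0,0,0,0]]'
```

```text
time_s: 29.6
tcp_pos: [0.4652, -0.3218, 0.0395]
ee_rot: [[0.959, -0.283, -0.0], [-0.283, -0.959, 0.0], [-0.0, 0.0, -1.0]]
wrist_force: [1.3, 0.2, -1.5]
gripper_width: 0.567
time_s: 30.02
tcp_pos: [0.4652, -0.3218, 0.038]
ee_rot: [[0.959, -0.283, -0.0], [-0.283, -0.959, -0.0], [-0.0, 0.0, -1.0]]
wrist_force: [-0.9, 0.3, -1.3]
gripper_width: 0.566
time_s: 30.43
tcp_pos: [0.4654, -0.3219, 0.0375]
ee_rot: [[0.959, -0.283, 0.0], [-0.283, -0.959, -0.0], [0.001, 0.0, -1.0]]
wrist_force: [-0.6, 1.6, 4.9]
gripper_width: 0.571
```

Contact came at 0.0375, as predicted. Releasing and retracting.

```bash
python3 -m jog '[[0,0,-0.05,0,0,0],[0,0,0,0,0,0],[0,0,0,0,0,0],[0,0,0,0,0,0],[0,0,0,0,0,0]]' 8.7 >/dev/null
python3 -m jog '[[0,0,0,0,0,0],[0,0,-0.5,0,0,0],[0,0,-1.5,0,0,0],[0,0,-3,0,0,0],[0,0,-3,0,0,0]]' >/dev/null
python3 -m jog '[[0,0,-2,0,0,0],[0,0,-1,0,0,0],[0,0,0,0,0,0],[0,0,0,0,0,0],[0,0,0,0,0,0]]'
python3 go.py 0.4525 -0.058 0.10 91.2
python3 - <<'E'
from h import *
t=grab("top");s=grab("scene")
cv2.imwrite("pics/t6.png",t["frame"][:,:,::-1])
b=cv2.resize(s["frame"][110:260,190:350],None,fx=4,fy=4)
cv2.imwrite("pics/r6.png",b[:,:,::-1])
E
```

```text
time_s: 31.68
tcp_pos: [0.4641, -0.3212, 0.1459]
ee_rot: [[0.959, -0.284, -0.003], [-0.284, -0.959, 0.002], [-0.003, -0.001, -1.0]]
wrist_force: [0.5, -0.2, 0.0]
gripper_width: 1.001
t 31.7 p [ 0.4641 -0.3212  0.1459] yaw -106.48 tilt [-0.0029  0.0016] w 1.001 F [ 0.5 -0.2  0. ] j [-18.  20. -14.  -0. -56.  92.]
tool shift cm [ -8.57 -24.91   4.63]
wz -17.68
```

View pics/t6.png

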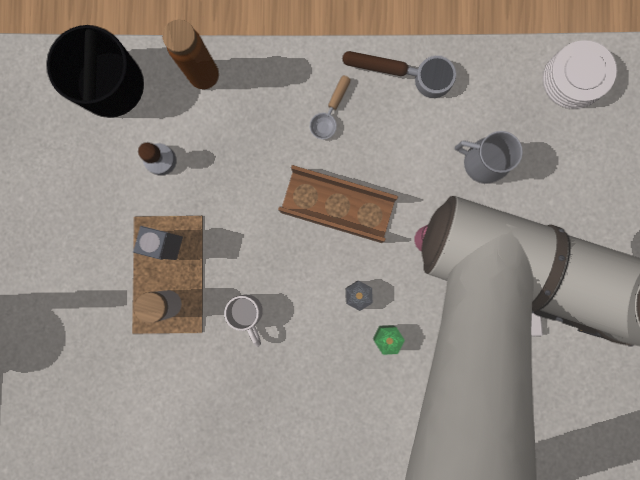

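View pics/r6.png

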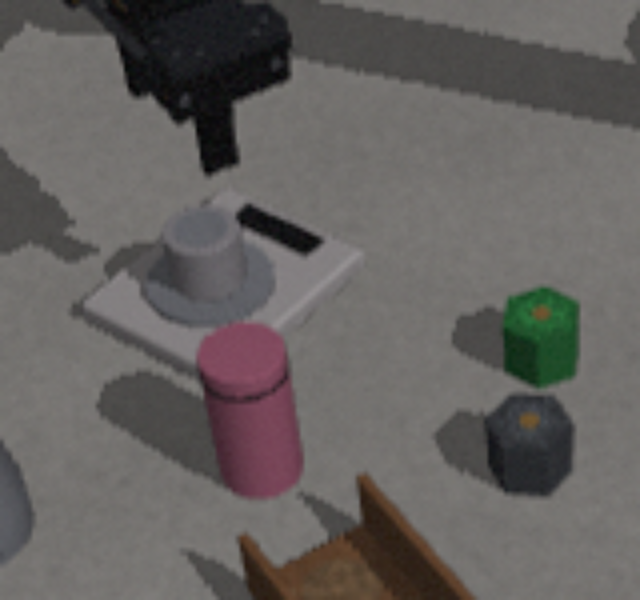

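The round tin stands in the middle of the plate at crop (205,255), and the rack is empty. Next is the six-sided tin.

```bash
python3 -m jog '[[-0.48,-1.38,0,0,0,0],[-0.95,-2.77,0,0,0,0],[-0.95,-2.77,0,0,0,0],[-0.95,-2.77,0,0,0,0],[-0.95,-2.77,0,0,0,0]]' >/dev/null
python3 -m jog '[[-0.95,-2.77,0,0,0,0],[-0.95,-2.77,0,0,0,0],[-0.95,-2.77,0,0,0,0],[-0.95,-2.77,0,0,0,0],[-0.48,-1.38,0,0,0,0]]' >/dev/null
python3 -m jog '[[0,0,0,0,0,-6],[0,0,0,0,0,-6],[0,0,0,0,0,-5.7],[0,0,0,0,0,0],[0,0,0,0,0,0]]' >/dev/null
python3 -m jog '[[0,0,1.5,0,0,0],[0,0,2,0,0,0],[0,0,1.5,0,0,0],[0,0,0,0,0,0],[0,0,0,0,0,0]]' >/dev/null
python3 go.py 0.452 -0.058 0.016 91.2
python3 - <<'E'
from h import *
s=grab("scene")
b=cv2.resize(s["frame"][130:280,230:390],None,fx=4,fy=4)
cv2.imwrite("pics/r7.png",b[:,:,::-1])
E
```

```text
t 33.5 p [ 0.4532 -0.0588  0.0969] yaw -88.85 tilt [-0.0024 -0.0008] w 0.998 F [-0.2 -0.3  0.8] j [ 13.  14. -32.   0. -44.  78.]
tool shift cm [-0.1  -0.09  8.09]
wz -0.05
```

View pics/r7.png

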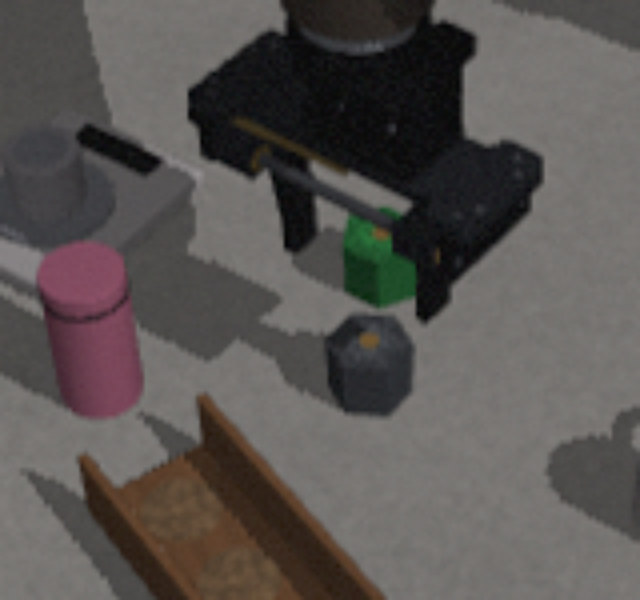

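The jaws straddle the dark tin (crop (370,360)), and the fingers clear the green one. Descending.

```bash
python3 -m jog '[[0,-0.1,1.5,0,0,0],[0,0,2.5,0,0,0],[0,0,2,0,0,0],[0,0,0.8,0,0,0],[0,0,0.4,0,0,0]]' >/dev/null
python3 -m jog '[[0,0,0.3,0,0,0],[0,0,0,0,0,0],[0,0,0,0,0,0],[0,0,0,0,0,0],[0,0,0,0,0,0]]'
python3 go.py 0.452 -0.058 0.016 91.2
```

```text
time_s: 34.33
tcp_pos: [0.4543, -0.0574, 0.0233]
ee_rot: [[1.0, 0.022, 0.002], [0.022, -1.0, 0.0], [0.002, -0.0, -1.0]]
wrist_force: [0.7, -0.1, 1.3]
gripper_width: 1.002
t 34.3 p [ 0.4543 -0.0574  0.0233] yaw -88.76 tilt [0.0017 0.0003] w 1.002 F [ 0.7 -0.1  1.3] j [ 13.  21. -37.   0. -32.  78.]
tool shift cm [-0.23  0.05  0.73]
wz 0.04
```

```bash
python3 -m jog '[[-0.1,0,0.3,0,0,0],[0,0,0.2,0,0,0],[0,0,0,0,0,0],[0,0,0,0,0,0],[0,0,0,0,0,0]]'
python3 -m jog '[[0,0,0,0,0,0],[0,0,0,0,0,0],[0,0,0,0,0,0],[0,0,0,0,0,0],[0,0,0,0,0,0]]' 4
python3 -m jog '[[0,0,0,0,0,0],[0,0,0,0,0,0],[0,0,0,0,0,0],[0,0,0,0,0,0],[0,0,0,0,0,0]]' 3
python3 go.py
```

```text
time_s: 34.75
tcp_pos: [0.4527, -0.0575, 0.0175]
ee_rot: [[1.0, 0.022, -0.0], [0.022, -1.0, -0.0], [-0.0, 0.0, -1.0]]
wrist_force: [-0.3, -0.0, 0.4]
gripper_width: 1.004
time_s: 35.17
tcp_pos: [0.4527, -0.0576, 0.0176]
ee_rot: [[1.0, 0.022, 0.0], [0.022, -1.0, 0.0], [0.0, -0.0, -1.0]]
wrist_force: [1.1, -0.6, 0.2]
gripper_width: 0.704
time_s: 35.58
tcp_pos: [0.4526, -0.0576, 0.0176]
ee_rot: [[1.0, 0.022, -0.0], [0.022, -1.0, -0.0], [-0.0, 0.0, -1.0]]
wrist_force: [-0.7, -1.1, 0.5]
gripper_width: 0.525
t 35.6 p [ 0.4526 -0.0576  0.0176] yaw -88.76 tilt [-0.0001 -0.0001] w 0.525 F [-0.7 -1.1  0.5] j [ 13.  22. -37.   0. -31.  78.]
```

```bash
python3 -m jog '[[0,0,-0.5,0,0,0],[0,0,-1.5,0,0,0],[0,0,-2,0,0,0],[0,0,-2.5,0,0,0],[0,0,-2.5,0,0,0]]' >/dev/null
python3 -m jog '[[0,0,-2,0,0,0],[0,0,-1,0,0,0],[0,0,0,0,0,6],[0,0,0,0,0,6],[0,0,0,0,0,5.7]]' >/dev/null
python3 -m jog '[[0,0,0,0,0,0],[0,0,0,0,0,0],[0,0,0,0,0,0],[0,0,0,0,0,0],[0,0,0,0,0,0]]'
python3 go.py 0.6175 -0.0188 0.0256 73.5
```

```text
time_s: 36.83
tcp_pos: [0.4527, -0.0575, 0.1375]
ee_rot: [[0.959, -0.282, -0.0], [-0.282, -0.959, 0.0], [-0.0, 0.0, -1.0]]
wrist_force: [0.1, -0.4, -0.4]
gripper_width: 0.526
t 36.8 p [ 0.4527 -0.0575  0.1375] yaw -106.41 tilt [-0.0001  0.    ] w 0.526 F [ 0.1 -0.4 -0.4] j [ 13.  11. -29.  -0. -50.  60.]
tool shift cm [14.72 -8.37 11.19]
wz 0.09
```

```bash
python3 -m jog '[[1.23,-0.7,0,0,0,0],[2.45,-1.4,0,0,0,0],[2.45,-1.4,0,0,0,0],[2.45,-1.4,0,0,0,0],[2.45,-1.4,0,0,0,0]]' >/dev/null
python3 -m jog '[[2.45,-1.4,0,0,0,0],[1.23,-0.7,0,0,0,0],[0,0,0,0,0,0],[0,0,0,0,0,0],[0,0,0,0,0,0]]' >/dev/null
python3 -m jog '[[0,0,1,0,0,0],[0,0,2,0,0,0],[0,0,1,0,0,0],[0,0,0,0,0,0],[0,0,0,0,0,0]]' >/dev/null
python3 go.py 0.6175 -0.0188 0.0256 73.5
```

```text
t 38.1 p [ 0.6168 -0.019   0.097 ] yaw -106.45 tilt [-0.0018 -0.0007] w 0.523 F [ 0.8  0.3 -0.6] j [ 13.  28. -10.   0. -52.  60.]
tool shift cm [ 0.07 -0.04  7.14]
wz 0.05
```

```bash
python3 -m jog '[[0,0,1,0,0,0],[0,0,2,0,0,0],[0,0,2,0,0,0],[0,0,1,0,0,0],[0,0,0.3,0,0,0]]' >/dev/null
python3 -m jog '[[0,0,0.3,0,0,0],[0,0,0,0,0,0],[0,0,0,0,0,0],[0,0,0,0,0,0],[0,0,0,0,0,0]]'
python3 go.py 0.6175 -0.0188 0.0256 73.5
```

```text
time_s: 38.92
tcp_pos: [0.6182, -0.0186, 0.0325]
ee_rot: [[0.959, -0.283, 0.002], [-0.283, -0.959, 0.0], [0.002, -0.001, -1.0]]
wrist_force: [0.2, -0.2, -0.9]
gripper_width: 0.524
t 38.9 p [ 0.6182 -0.0186  0.0325] yaw -106.45 tilt [0.0018 0.0003] w 0.524 F [ 0.2 -0.2 -0.9] j [ 13.  32. -13.   0. -45.  60.]
tool shift cm [-0.06  0.04  0.69]
wz 0.05
```

```bash
python3 -m jog '[[0,0,0.25,0,0,0],[0,0,0.15,0,0,0],[0,0,0,0,0,0],[0,0,0,0,0,0],[0,0,0,0,0,0]]'
python3 -m jog '[[0,0,0.1,0,0,0],[0,0,0,0,0,0],[0,0,0,0,0,0],[0,0,0,0,0,0],[0,0,0,0,0,0]]'
python3 -m jog '[[0,0,0.1,0,0,0],[0,0,0,0,0,0],[0,0,0,0,0,0],[0,0,0,0,0,0],[0,0,0,0,0,0]]'
```

```text
time_s: 39.33
tcp_pos: [0.6176, -0.0187, 0.0275]
ee_rot: [[0.959, -0.283, -0.0], [-0.283, -0.959, -0.0], [-0.0, 0.0, -1.0]]
wrist_force: [0.1, -0.5, -1.6]
gripper_width: 0.525
time_s: 39.75
tcp_pos: [0.6176, -0.0187, 0.0265]
ee_rot: [[0.959, -0.283, -0.0], [-0.283, -0.959, -0.0], [0.0, 0.0, -1.0]]
wrist_force: [-0.8, -0.2, -0.8]
gripper_width: 0.529
time_s: 40.17
tcp_pos: [0.6177, -0.0186, 0.0256]
ee_rot: [[0.959, -0.283, 0.0], [-0.283, -0.959, 0.0], [0.0, -0.0, -1.0]]
wrist_force: [-0.6, -0.4, -0.8]
gripper_width: 0.524
```

```bash
python3 -m jog '[[0,0,0.1,0,0,0],[0,0,0,0,0,0],[0,0,0,0,0,0],[0,0,0,0,0,0],[0,0,0,0,0,0]]'
```

```text
time_s: 40.58
tcp_pos: [0.6177, -0.0186, 0.0256]
ee_rot: [[0.959, -0.283, 0.001], [-0.283, -0.959, -0.0], [0.001, -0.0, -1.0]]
wrist_force: [-0.9, 1.5, 6.2]
gripper_width: 0.528
```

```bash
python3 -m jog '[[0,0,-0.07,0,0,0],[0,0,0,0,0,0],[0,0,0,0,0,0],[0,0,0,0,0,0],[0,0,0,0,0,0]]' 8.7 >/dev/null
python3 -m jog '[[0,0,0,0,0,0],[0,0,-0.5,0,0,0],[0,0,-1.5,0,0,0],[0,0,-3,0,0,0],[0,0,-3,0,0,0]]' >/dev/null
python3 -m jog '[[0,0,-3,0,0,0],[0,0,-2.5,0,0,0],[0,0,-1,0,0,0],[0,0,0,0,0,0],[0,0,0,0,0,0]]'
python3 go.py 0.5415 0.30 0.0679 166.64
python3 - <<'E'
from h import *
s=grab("scene")
cv2.imwrite("pics/r8.png",cv2.resize(s["frame"][140:380,180:520],None,fx=2.3,fy=2.3)[:,:,::-1])
E
```

```text
time_s: 41.83
tcp_pos: [0.6171, -0.0185, 0.1699]
ee_rot: [[0.959, -0.284, -0.0], [-0.284, -0.959, 0.001], [-0.001, -0.001, -1.0]]
wrist_force: [-1.1, 0.1, -0.7]
gripper_width: 1.0
t 41.8 p [ 0.6171 -0.0185  0.1699] yaw -106.48 tilt [-0.0004  0.0007] w 1.000 F [-1.1  0.1 -0.7] j [ 13.  24.  -5.  -0. -61.  60.]
tool shift cm [-16.28 -28.4   10.22]
wz 86.88
```

View pics/r8.png

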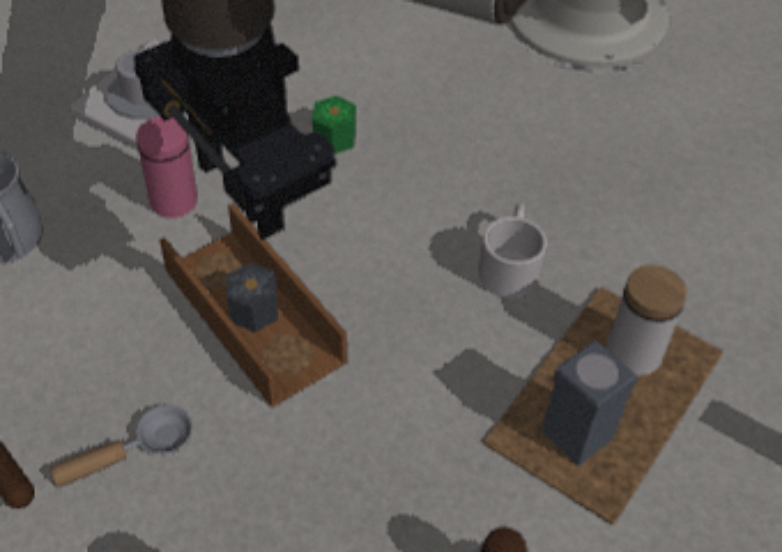

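The six-sided tin is upright in the middle place (picture (252,297)), and the jar and canister still stand on the mat. Now I return the canister.

```bash
python3 -m jog '[[-0.68,-1.18,0,0,0,0],[-1.36,-2.37,0,0,0,0],[-1.36,-2.37,0,0,0,0],[-1.36,-2.37,0,0,0,0],[-1.36,-2.37,0,0,0,0]]' >/dev/null
python3 -m jog '[[-1.36,-2.37,0,0,0,0],[-1.36,-2.37,0,0,0,0],[-1.36,-2.37,0,0,0,0],[-1.36,-2.37,0,0,0,0],[-1.36,-2.37,0,0,0,0]]' >/dev/null
python3 -m jog '[[-1.36,-2.37,0,0,0,0],[-1.36,-2.37,0,0,0,0],[-0.68,-1.18,0,0,0,0],[0,0,0,0,0,7.1],[0,0,0,0,0,7.1]]' >/dev/null
python3 -m jog '[[0,0,0,0,0,7.1],[0,0,0,0,0,7.1],[0,0,0,0,0,7.1],[0,0,0,0,0,7.1],[0,0,0,0,0,7.1]]' >/dev/null
python3 -m jog '[[0,0,0,0,0,7.1],[0,0,0,0,0,7.1],[0,0,0,0,0,7.1],[0,0,0,0,0,7.1],[0,0,0,0,0,7.1]]' >/dev/null
python3 -m jog '[[0,0,0,0,0,1.7],[0,0,0,0,0,0],[0,0,0,0,0,0],[0,0,0,0,0,0],[0,0,0,0,0,0]]' >/dev/null
python3 go.py 0.5415 0.30 0.0679 166.64
```

```text
t 44.4 p [0.5414 0.3001 0.1698] yaw 166.68 tilt [-0.0007 -0.0006] w 1.001 F [-0.2  0.3 -0.9] j [ 44.  24.  -5.  -0. -62. -57.]
tool shift cm [ 0.   -0.02 10.19]
wz 0.04
```

```bash
python3 -m jog '[[0,0,1.5,0,0,0],[0,0,2.5,0,0,0],[0,0,2.5,0,0,0],[0,0,2,0,0,0],[0,0,1,0,0,0]]' >/dev/null
python3 -m jog '[[0,0,0.5,0,0,0],[0,0,0,0,0,0],[0,0,0,0,0,0],[0,0,0,0,0,0],[0,0,0,0,0,0]]' >/dev/null
python3 go.py 0.5415 0.30 0.0679 166.64
python3 -m jog '[[0,0,0,0,0,0],[0,0,0,0,0,0],[0,0,0,0,0,0],[0,0,0,0,0,0],[0,0,0,0,0,0]]' 3 >/dev/null
python3 -m jog '[[0,0,0,0,0,0],[0,0,0,0,0,0],[0,0,0,0,0,0],[0,0,0,0,0,0],[0,0,0,0,0,0]]' >/dev/null
python3 go.py
```

```text
t 45.2 p [0.5423 0.3008 0.0717] yaw 166.65 tilt [0.0021 0.0018] w 1.002 F [0.4 0.3 0.6] j [ 44.  29. -11.   0. -49. -57.]
tool shift cm [0.1  0.06 0.38]
wz 0.01
t 46.0 p [0.5415 0.3002 0.0702] yaw 166.64 tilt [-0.0002 -0.0001] w 0.523 F [-0.1  0.   0.5] j [ 44.  30. -11.  -0. -49. -57.]
```

```bash
python3 -m jog '[[0,0,-0.5,0,0,0],[0,0,-1.5,0,0,0],[0,0,-2.5,0,0,0],[0,0,-3,0,0,0],[0,0,-3,0,0,0]]' >/dev/null
python3 -m jog '[[0,0,-1.5,0,0,0],[0,0,-0.5,0,0,0],[0,0,0,0,0,0],[0,0,0,0,0,0],[0,0,0,0,0,0]]'
python3 go.py 0.6369 0.0414 0.0732 166.64
```

```text
time_s: 46.88
tcp_pos: [0.5405, 0.2995, 0.1929]
ee_rot: [[-0.231, -0.973, -0.004], [-0.973, 0.231, -0.002], [0.003, 0.003, -1.0]]
wrist_force: [0.1, -0.2, -2.6]
gripper_width: 0.527
t 46.9 p [0.5405 0.2995 0.1929] yaw 166.62 tilt [-0.0038 -0.0025] w 0.527 F [ 0.1 -0.2 -2.6] j [ 44.  23.  -3.  -0. -65. -57.]
tool shift cm [ 22.83 -15.39  12.  ]
wz -0.02
```

```bash
python3 -m jog '[[1.27,-0.85,0,0,0,0],[2.54,-1.71,0,0,0,0],[2.54,-1.71,0,0,0,0],[2.54,-1.71,0,0,0,0],[2.54,-1.71,0,0,0,0]]' >/dev/null
python3 -m jog '[[2.54,-1.71,0,0,0,0],[2.54,-1.71,0,0,0,0],[2.54,-1.71,0,0,0,0],[2.54,-1.71,0,0,0,0],[1.27,-0.85,0,0,0,0]]' >/dev/null
python3 -m jog '[[0,0,0,0,0,0],[0,0,0.5,0,0,0],[0,0,1.5,0,0,0],[0,0,1,0,0,0],[0,0,0,0,0,0]]' >/dev/null
python3 -m jog '[[0,0,0,0,0,0],[0,0,0,0,0,0],[0,0,0,0,0,0],[0,0,0,0,0,0],[0,0,0,0,0,0]]' >/dev/null
python3 go.py 0.6369 0.0414 0.0732 166.64
```

```text
t 48.5 p [0.6387 0.0425 0.1659] yaw 166.66 tilt [0.0011 0.0003] w 0.523 F [-0.1 -0.3 -2.4] j [ 18.  26.  -2.   0. -62. -32.]
tool shift cm [0.15 0.16 9.27]
wz 0.02
```

```bash
python3 -m jog '[[0.1,0.1,1,0,0,0],[0,0,2,0,0,0],[0,0,2,0,0,0],[0,0,1.7,0,0,0],[0,0,1,0,0,0]]' >/dev/null
python3 -m jog '[[0,0,0.7,0,0,0],[0,0,0,0,0,0],[0,0,0,0,0,0],[0,0,0,0,0,0],[0,0,0,0,0,0]]' >/dev/null
python3 go.py 0.6369 0.0414 0.0732 166.64
```

```text
t 49.4 p [0.6381 0.0418 0.0826] yaw 166.65 tilt [0.0025 0.0006] w 0.523 F [ 0.1  0.2 -2.7] j [ 18.  30.  -8.   0. -52. -32.]
tool shift cm [0.06 0.11 0.94]
wz 0.01
```

```bash
python3 -m jog '[[0,0,0.4,0,0,0],[0,0,0.2,0,0,0],[0,0,0.1,0,0,0],[0,0,0,0,0,0],[0,0,0,0,0,0]]'
python3 -m jog '[[0,0,0.1,0,0,0],[0,0,0,0,0,0],[0,0,0,0,0,0],[0,0,0,0,0,0],[0,0,0,0,0,0]]'
```

```text
time_s: 49.8
tcp_pos: [0.6372, 0.0415, 0.0742]
ee_rot: [[-0.231, -0.973, -0.0], [-0.973, 0.231, -0.0], [0.0, 0.0, -1.0]]
wrist_force: [0.5, 0.1, -3.3]
gripper_width: 0.526
time_s: 50.22
tcp_pos: [0.6372, 0.0415, 0.0732]
ee_rot: [[-0.231, -0.973, -0.0], [-0.973, 0.231, -0.0], [0.0, 0.0, -1.0]]
wrist_force: [-0.4, 1.4, -2.5]
gripper_width: 0.53
```

```bash
python3 -m jog '[[0,0,0.1,0,0,0],[0,0,0,0,0,0],[0,0,0,0,0,0],[0,0,0,0,0,0],[0,0,0,0,0,0]]'
```

```text
time_s: 50.63
tcp_pos: [0.6373, 0.0416, 0.0732]
ee_rot: [[-0.231, -0.973, 0.0], [-0.973, 0.231, -0.0], [-0.0, -0.0, -1.0]]
wrist_force: [-3.1, 0.3, 4.6]
gripper_width: 0.525
```

Contact as predicted (0.0732), within 1 mm of where it was first picked. Releasing and moving to the jar.

```bash
python3 -m jog '[[0,0,-0.07,0,0,0],[0,0,0,0,0,0],[0,0,0,0,0,0],[0,0,0,0,0,0],[0,0,0,0,0,0]]' 8.7 >/dev/null
python3 -m jog '[[0,0,0,0,0,0],[0,0,-0.5,0,0,0],[0,0,-1.5,0,0,0],[0,0,-3,0,0,0],[0,0,-3,0,0,0]]' >/dev/null
python3 -m jog '[[0,0,-2,0,0,0],[0,0,-0.5,0,0,0],[0,0,0,0,0,0],[0,0,0,0,0,0],[0,0,0,0,0,0]]'
python3 go.py 0.4315 0.2986 0.0655 163.64
```

```text
time_s: 51.88
tcp_pos: [0.6361, 0.0414, 0.1761]
ee_rot: [[-0.231, -0.973, -0.003], [-0.973, 0.231, -0.0], [0.001, 0.003, -1.0]]
wrist_force: [0.9, -0.5, -0.9]
gripper_width: 0.996
t 51.9 p [0.6361 0.0414 0.1761] yaw 166.62 tilt [-0.0033 -0.0004] w 0.996 F [ 0.9 -0.5 -0.9] j [ 18.  25.  -1.  -0. -64. -32.]
tool shift cm [-20.3   25.83  11.12]
wz 2.98
```

```bash
python3 -m jog '[[-0.85,1.08,0,0,0,0],[-1.69,2.15,0,0,0,0],[-1.69,2.15,0,0,0,0],[-1.69,2.15,0,0,0,0],[-1.69,2.15,0,0,0,0]]' >/dev/null
python3 -m jog '[[-1.69,2.15,0,0,0,0],[-1.69,2.15,0,0,0,0],[-1.69,2.15,0,0,0,0],[-1.69,2.15,0,0,0,0],[-1.69,2.15,0,0,0,0]]' >/dev/null
python3 -m jog '[[-1.69,2.15,0,0,0,0],[-1.69,2.15,0,0,0,0],[-0.85,1.08,0,0,0,0],[0,0,0,0,0,3],[0,0,0,0,0,0]]' >/dev/null
python3 -m jog '[[0,0,0.5,0,0,0],[0,0,1,0,0,0],[0,0,0.5,0,0,0],[0,0,0,0,0,0],[0,0,0,0,0,0]]' >/dev/null
python3 go.py 0.4315 0.2986 0.0655 163.64
```

```text
t 53.5 p [0.433  0.2979 0.1571] yaw 163.61 tilt [-0.0011 -0.0016] w 1.003 F [-0.7 -0.  -0.5] j [ 52.  16. -19.   0. -55. -69.]
tool shift cm [-0.05  0.16  9.16]
wz -0.03
```

```bash
python3 -m jog '[[0,0.15,1.5,0,0,0],[0,0,2,0,0,0],[0,0,2,0,0,0],[0,0,2,0,0,0],[0,0,0.7,0,0,0]]' >/dev/null
python3 -m jog '[[0,0,0.5,0,0,0],[0,0,0,0,0,0],[0,0,0,0,0,0],[0,0,0,0,0,0],[0,0,0,0,0,0]]' >/dev/null
python3 go.py 0.4315 0.2986 0.0655 163.64
python3 -m jog '[[0,0,0,0,0,0],[0,0,0,0,0,0],[0,0,0,0,0,0],[0,0,0,0,0,0],[0,0,0,0,0,0]]' 3 >/dev/null
python3 -m jog '[[0,0,0,0,0,0],[0,0,0,0,0,0],[0,0,0,0,0,0],[0,0,0,0,0,0],[0,0,0,0,0,0]]' >/dev/null
python3 go.py
```

```text
t 54.4 p [0.4321 0.2996 0.072 ] yaw 163.65 tilt [0.0015 0.0017] w 1.002 F [-0.6 -0.4  0.5] j [ 52.  22. -25.   0. -43. -69.]
tool shift cm [0.11 0.03 0.65]
wz 0.01
t 55.2 p [0.4316 0.299  0.071 ] yaw 163.64 tilt [ 0.0001 -0.    ] w 0.589 F [ 0.   0.  -0.2] j [ 52.  22. -25.   0. -43. -69.]
```

```bash
python3 -m jog '[[0,0,-0.5,0,0,0],[0,0,-1.5,0,0,0],[0,0,-2.5,0,0,0],[0,0,-3,0,0,0],[0,0,-3,0,0,0]]' >/dev/null
python3 -m jog '[[0,0,-1.5,0,0,0],[0,0,-0.5,0,0,0],[0,0,0,0,0,0],[0,0,0,0,0,0],[0,0,0,0,0,0]]'
python3 go.py 0.5988 -0.0758 0.074 163.64
```

```text
time_s: 56.05
tcp_pos: [0.4305, 0.298, 0.1939]
ee_rot: [[-0.282, -0.959, -0.003], [-0.959, 0.282, -0.003], [0.004, 0.002, -1.0]]
wrist_force: [0.5, -0.2, -4.1]
gripper_width: 0.59
t 56.0 p [0.4305 0.298  0.1939] yaw 163.61 tilt [-0.0033 -0.0029] w 0.590 F [ 0.5 -0.2 -4.1] j [ 52.  14. -16.  -0. -61. -69.]
tool shift cm [ 31.07 -26.72  12.04]
wz -0.03
```

```bash
python3 -m jog '[[1.2,-1.03,0,0,0,0],[2.39,-2.055,0,0,0,0],[2.39,-2.055,0,0,0,0],[2.39,-2.055,0,0,0,0],[2.39,-2.055,0,0,0,0]]' >/dev/null
python3 -m jog '[[2.39,-2.055,0,0,0,0],[2.39,-2.055,0,0,0,0],[2.39,-2.055,0,0,0,0],[2.39,-2.055,0,0,0,0],[2.39,-2.055,0,0,0,0]]' >/dev/null
python3 -m jog '[[2.39,-2.055,0,0,0,0],[2.39,-2.055,0,0,0,0],[2.39,-2.055,0,0,0,0],[1.2,-1.03,0,0,0,0],[0,0,0,0,0,0]]' >/dev/null
python3 -m jog '[[0,0,0.5,0,0,0],[0,0,1.5,0,0,0],[0,0,1,0,0,0],[0,0,0,0,0,0],[0,0,0,0,0,0]]' >/dev/null
python3 -m jog '[[0,0,0,0,0,0],[0,0,0,0,0,0],[0,0,0,0,0,0],[0,0,0,0,0,0],[0,0,0,0,0,0]]' >/dev/null
python3 go.py 0.5988 -0.0758 0.074 163.64
```

```text
t 58.1 p [ 0.6005 -0.0744  0.1664] yaw 163.64 tilt [0.0008 0.0001] w 0.589 F [ 1.  -0.1 -3.4] j [  8.  23.  -7.  -0. -60. -25.]
tool shift cm [0.18 0.13 9.24]
wz 0.0
```

```bash
python3 -m jog '[[0.15,0.1,1,0,0,0],[0,0,2,0,0,0],[0,0,2,0,0,0],[0,0,1.7,0,0,0],[0,0,1,0,0,0]]' >/dev/null
python3 -m jog '[[0,0,0.7,0,0,0],[0,0,0,0,0,0],[0,0,0,0,0,0],[0,0,0,0,0,0],[0,0,0,0,0,0]]' >/dev/null
python3 go.py 0.5988 -0.0758 0.074 163.64
python3 -m jog '[[0,0,0.4,0,0,0],[0,0,0.2,0,0,0],[0,0,0.1,0,0,0],[0,0,0,0,0,0],[0,0,0,0,0,0]]'
python3 -m jog '[[0,0,0.1,0,0,0],[0,0,0,0,0,0],[0,0,0,0,0,0],[0,0,0,0,0,0],[0,0,0,0,0,0]]'
```

```text
t 59.0 p [ 0.5999 -0.0756  0.0831] yaw 163.65 tilt [0.0025 0.0001] w 0.591 F [ 0.5 -0.9 -3.8] j [  8.  27. -13.   0. -50. -25.]
tool shift cm [0.05 0.1  0.91]
wz 0.01
time_s: 59.38
tcp_pos: [0.599, -0.0757, 0.0749]
ee_rot: [[-0.282, -0.96, -0.0], [-0.96, 0.282, -0.0], [0.0, 0.0, -1.0]]
wrist_force: [-0.0, 1.2, -2.6]
gripper_width: 0.591
time_s: 59.8
tcp_pos: [0.5991, -0.0756, 0.074]
ee_rot: [[-0.282, -0.96, 0.0], [-0.96, 0.282, -0.0], [-0.0, -0.0, -1.0]]
wrist_force: [0.7, 0.6, -3.9]
gripper_width: 0.593
```

```bash
python3 -m jog '[[0,0,0.1,0,0,0],[0,0,0,0,0,0],[0,0,0,0,0,0],[0,0,0,0,0,0],[0,0,0,0,0,0]]'
```

```text
time_s: 60.22
tcp_pos: [0.5991, -0.0756, 0.0739]
ee_rot: [[-0.281, -0.96, 0.001], [-0.96, 0.281, -0.0], [0.0, -0.001, -1.0]]
wrist_force: [-1.4, 1.4, 5.1]
gripper_width: 0.592
```

Contact. I'm releasing, retracting and pulling away for a final look.

```bash
python3 -m jog '[[0,0,-0.07,0,0,0],[0,0,0,0,0,0],[0,0,0,0,0,0],[0,0,0,0,0,0],[0,0,0,0,0,0]]' 8.7 >/dev/null
python3 -m jog '[[0,0,0,0,0,0],[0,0,-0.5,0,0,0],[0,0,-1.5,0,0,0],[0,0,-3,0,0,0],[0,0,-3,0,0,0]]' >/dev/null
python3 -m jog '[[0,0,-3,0,0,0],[0,0,-2,0,0,0],[0,0,-1,0,0,0],[0,0,0,0,0,0],[0,0,0,0,0,0]]' >/dev/null
python3 -m jog '[[0,1.5,0,0,0,0],[0,3,0,0,0,0],[0,3,0,0,0,0],[0,3,0,0,0,0],[0,3,0,0,0,0]]' >/dev/null
python3 -m jog '[[-3,1,0,0,0,0],[-3,0,0,0,0,0],[-3,0,0,0,0,0],[-3,0,0,0,0,0],[-3,0,0,0,0,0]]' >/dev/null
python3 -m jog '[[-3,0,0,0,0,0],[-3,0,0,0,0,0],[-3,0,0,0,0,0],[-1.5,0,0,0,0,0],[0,0,0,0,0,0]]' >/dev/null
python3 -m jog '[[0,0,0,0,0,0],[0,0,0,0,0,0],[0,0,0,0,0,0],[0,0,0,0,0,0],[0,0,0,0,0,0]]'
python3 - <<'E'
from h import *
t=grab("top");s=grab("scene")
cv2.imwrite("pics/t9.png",t["frame"][:,:,::-1]);cv2.imwrite("pics/s9.png",s["frame"][:,:,::-1])
crop(t,270,155,140,100,5,"pics/t_rack9.png")
crop(t,455,240,100,110,5,"pics/t_scale9.png")
E
```

```text
time_s: 63.13
tcp_pos: [0.5316, 0.209, 0.2139]
ee_rot: [[-0.283, -0.959, 0.0], [-0.959, 0.283, 0.0], [-0.0, -0.0, -1.0]]
wrist_force: [-0.2, 0.2, -0.1]
gripper_width: 0.998
```

View pics/s9.png

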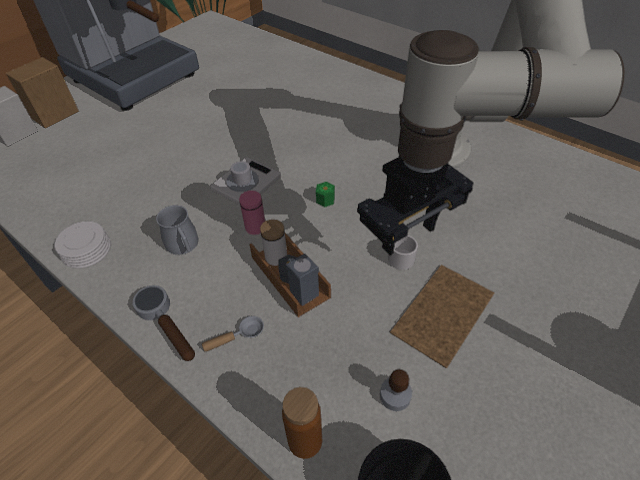

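View pics/t_rack9.png

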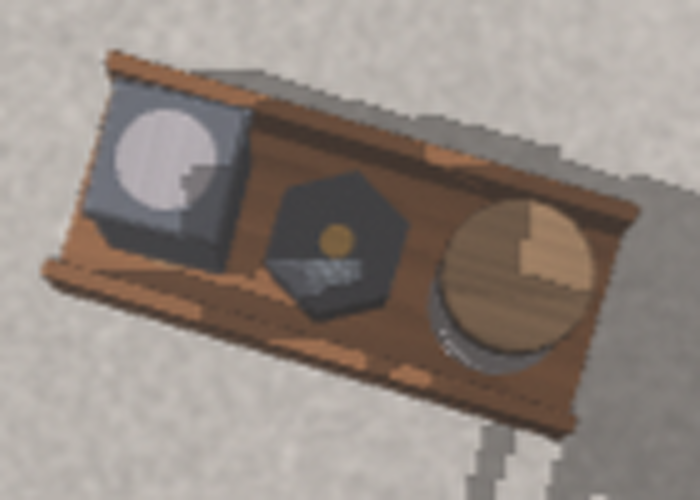

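View pics/t_scale9.png

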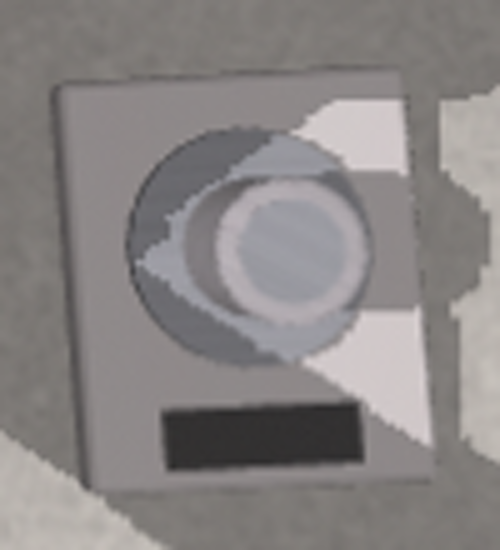

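Run:
```python
from h import *
t=grab("top")
f=lambda x,y,x0,y0:((x+.5)/5-.5+x0,(y+.5)/5-.5+y0)
print("tin",plane(t,[f(293,250,455,240)],.066),"plate",plane(t,[f(251,247,455,240)],.024))
print("hex",plane(t,[f(337,241,270,155)],.05))
```

```text
tin [[ 0.46667644 -0.32138324  0.066     ]] plate [[ 0.46625717 -0.32091592  0.024     ]]
hex [[ 0.6172632 -0.0174711  0.05     ]]
```

Everything is in place: the tin is within 1 mm of the plate's centre, and the hex tin is about 1.5 mm from the rack's middle. The jar lid and canister disc are at the same pixels as at the start. Handing in.

```bash
python3 -c "from station import finish_job;print(finish_job())"
```

```text
the job is handed in; nothing more can be done
None
```

The changeover is done and handed in at about 63 s of the 136 s allowed. I stood the jar and canister on the mat, moved the round tin to the scale and the six-sided tin to the middle of the rack. Then I put the canister and the jar back where they had stood.

**Last checks:**
- The round tin is within about 1 mm of the plate's centre.
- The six-sided tin is about 1.5 mm from the rack's middle.
- The jar lid and canister disc appear at the same picture positions as at the start, to within about a pixel. The arm set each down within 1 mm of where it had picked it up.
- All four stand upright. The cup, jug, tamper, pink jar and green tin look unmoved in the pictures.
- Each placing made contact within 0.1 mm of the height worked out beforehand.
- At hand-in the gripper was open and clear of everything.

No check failed. The only disagreement was between the two cameras, by up to 4 mm in height and about 1.5 mm sideways. That is well inside the 15 mm allowed.

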